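# Riddle the spacers out of the bushes

## Robot

A 7-joint arm with a two-finger parallel gripper is mounted at the origin on the work surface. World frame = base frame: x ahead of the robot, y to its left, z up, the work surface at z = 0. Lengths are in m, angles in rad, forces in N, time in s.
With the tool pointing down it reaches from about 0.425 to 0.95 m from the base axis. Payload 4.7 kg.
Tool frame: the origin (TCP) lies at the very end of the fingers, on their centre line; the grasp point (between the pads) lies 19 mm behind it; z points along the fingers, x is the direction in which the jaws open and shut, and the axes are right-handed (so a half turn about z gives the same grasp; the last joint's range is limited). The gripper opens to 85 mm and grips with 20 to 120 N. Pads are 22 mm wide; open, the fingers measure 114 mm over their backs; the gripper's body (76 mm by 85 mm) begins 54 mm behind the grasp point. The pads swing forward as they close: fully open they stand 13 mm farther back than shut.
Start: joints at [-1.311, 0.469, -0.049, 1.532, 0.024, 1.141, -0.082], TCP at [0.192, 0.647, 0.231] pointing down, gripper open.
Joint ranges: [-2.59, 2.59], [-0.33, 1.99], [-1.39, 1.29], [0.1, 2.45], [-1.04, 4.18], [0.21, 1.99], [-2.66, 2.66]. Speed limits (rad/s): [2.57, 2.57, 3.14, 3.14, 3.14, 3.14, 3.14].

## Interface

Orientations are given as [roll, pitch, yaw] about the fixed x, y, z axes, in that order (R = Rz(yaw) Ry(pitch) Rx(roll)).
In Python, from workcell import arm, imaging, job gives the robot as it stands.
- The arm moves only by the tool jog_arm, never from a script. Its argument "deltas" is a list of rows, each an object of numbers: "gripper": the opening, from 0 (shut) to 1 (fully open); "dx", "dy", "dz": the shift along the tool's x, y, z in cm; "wx", "wy", "wz": the turn, a rotation vector about the tool's x, y, z in degrees. In form: [{"gripper": .., "dx": .., "dy": .., "dz": .., "wx": .., "wy": .., "wz": ..}, ...]. A call has 1 to 20 rows; each row is the pose to reach, as a shift and turn from the pose measured when the call began, along the tool's axes at that moment; what a row does not reach only later rows make up. A row lasts 1/12 s, in which the tool goes at most 41.7 mm and 7.16 degrees, less where a joint would pass 70% of its speed; a pose out of reach is approached as far as the arm can. A call with a gripper value outside its range is refused whole. The fingers move at their own pace and stop on an object; the grip force is fixed at half the most. Time passes only in rows, so rows that repeat a pose let the fingers close. It gives the time, the measured TCP pose, the force and the opening at its end, in the units of the state.
- arm.get_state(): the state, without advancing time (a new reading comes with each control period).
- imaging.grab_frame(name): name is "scene" or "top" or "wrist"; returns a dict with "color" (480x640x3 uint8, blue, green, red), "fov_y" (degrees; the focal length in pixels is half the picture's height over the tangent of half this angle, whatever the lens; pixels are square), "cx", "cy" (the principal point, pixels), "R" (3x3) and "t" (3): a world point X has camera coordinates R X + t; the wrist camera has in their place "tool_from_camera" (4x4, takes a point from camera to tool coordinates, whose origin is the TCP and whose axes are the tool frame's). Camera axes: x right, y down, z forward; pixel columns grow to the right and rows downward; lengths in m; the calibration is good to about 2 mm. A picture is of the moment at which its call begins: read the wrist's pose just before it. There is no depth.
- job.sign_off(): hands the job in, once; it reports no verdict.
The state is a dict: "time": time; "q": joint angles; "qvel": joint speeds; "joint_efforts": joint torques, N m; "tcp_pos": TCP position; "ee_rot": TCP orientation; "force": force on the tool from outside, world axes, zero at the start; "torque": the same for the moment, N m; "gripper_width": finger opening in m.
Only numpy, scipy, OpenCV 4.12 (cv2) and the standard library are available. Lean on these libraries where they do the work, as an engineer would, in place of code of your own. Each camera call takes 0.05 s, during which the arm holds its last target.

## Task

The slotted sieve on the green catch box holds large flanged bushes mixed with small spacers. Take it by its handle and, keeping it down on the rails, shake it side to side from buffer to buffer, knocking the rubber only gently, until every spacer has dropped through into the box. Then lift the sieve off with the bushes still in it and set it down gently and flat inside the white tray, leaving the other things on the bench alone.

Things in the scene. Friction and masses are not known exactly. Their poses are not given: they have to be found in the camera images.
- sieve_grip (a point): Middle of the sieve's black grip: level bar 120 mm long (its x), 14 mm thick (its y), 20 mm high. x along the grip, y the way the sieve slides, z up. A rigid steel bow holds it over the sieve's centre, 82 mm above the underside of the sieve's floor; 68 mm open height under the bar. The sieve with its parts weighs 0.6 to 0.8 kg.
- sieve_foot (a point): Centre of the underside of the sieve's floor, axes as the grip. Steel frame 208 (y) x 144 (x) x 40 mm high, a runner along each long side (184 mm over both, underside 14 mm up). Floor 4 mm: five bars 20 mm wide along x at y = -72, -36, 0, 36, 72 mm, open 16 mm slots between them and at both ends. Lightly oiled: parts slide in it above about 1.5 to 2.0 m/s2.
- box_rails (a point): Centre of the green catch box's open top at rail height, 75 mm above the bench. x across, y along the rails, z up. Box fixed, 186 (x) x 278 (y) mm, rubber-matted floor 65 mm below this point. Rails = rims of the long walls; sieve runners lie on them (3 mm play each way in x; sieve_foot then 14 mm below this point) and slide along y. End walls, with the buffers, rise 27 mm above the rails.
- buffer_left (a joint): How far the black rubber buffer at the box's +y end is pressed in (m): 0 free, at most 0.006. Strip 130 mm wide, 20 mm high, above the rails. Both buffers sit on one steel travel frame: 226 mm from face to face, so the sieve has 18 mm free travel in all, but the frame is locked up to 7 mm off box_rails along y, unknown: find the buffers by feel. 4.5 N per mm.
- buffer_right (a joint): How far the black rubber buffer at the box's -y end is pressed in (m): 0 free, at most 0.006. Strip 130 mm wide, 20 mm high, above the rails. Both buffers sit on one steel travel frame: 226 mm from face to face, so the sieve has 18 mm free travel in all, but the frame is locked up to 7 mm off box_rails along y, unknown: find the buffers by feel. 4.5 N per mm.
- bush0_c (a point): Centre of a steel flanged bush, 28 mm high: flange 34 mm across and 6 mm thick, body 26 mm across; dark bore. Too big for the slots. 75 g. z along its axis.
- bush1_c (a point): Centre of a steel flanged bush, 28 mm high: flange 34 mm across and 6 mm thick, body 26 mm across; dark bore. Too big for the slots. 75 g. z along its axis.
- bush2_c (a point): Centre of a steel flanged bush, 28 mm high: flange 34 mm across and 6 mm thick, body 26 mm across; dark bore. Too big for the slots. 75 g. z along its axis.
- spacer0_c (a point): Centre of a small steel spacer: plain cylinder 13 mm across, 10 mm long (z along its axis), 10 g. Drops through a slot once its middle has slid off a floor bar.
- spacer1_c (a point): Centre of a small steel spacer: plain cylinder 13 mm across, 10 mm long (z along its axis), 10 g. Drops through a slot once its middle has slid off a floor bar.
- spacer2_c (a point): Centre of a small steel spacer: plain cylinder 13 mm across, 10 mm long (z along its axis), 10 g. Drops through a slot once its middle has slid off a floor bar.
- spacer3_c (a point): Centre of a small steel spacer: plain cylinder 13 mm across, 10 mm long (z along its axis), 10 g. Drops through a slot once its middle has slid off a floor bar.
- spacer4_c (a point): Centre of a small steel spacer: plain cylinder 13 mm across, 10 mm long (z along its axis), 10 g. Drops through a slot once its middle has slid off a floor bar.
- spacer5_c (a point): Centre of a small steel spacer: plain cylinder 13 mm across, 10 mm long (z along its axis), 10 g. Drops through a slot once its middle has slid off a floor bar.
- tray: White plastic tray, fixed: 222 mm (x) by 248 mm (y) outside, walls 4 mm thick and 16 mm high, floor 4 mm thick; origin at the centre of its underside, z up. The sieve fits inside it with its length along the tray's y (either way round): 15 mm to spare all round.
- oil_bottle: Bystander: white plastic oil bottle with black cap, 44 mm across, 85 mm high, upright; origin at the centre of its underside.
- v_block: Bystander: dark steel vee block, 50 x 70 x 46 mm; origin at the centre of its underside.
- brush: Bystander: bench brush lying on the bench, handle along its -x; origin at its underside.

How it is judged:
On the way, in this order (a step that is already met when the one before it is completed fails the run):
1. the sieve, down on its rails, has been pushed against the left buffer (z of sieve_foot in the frame of box_rails between -0.019 and -0.009 m and contact force between sieve and buffer_left above 2 N).
2. and across against the right buffer (z of sieve_foot in the frame of box_rails between -0.019 and -0.009 m and contact force between sieve and buffer_right above 2 N).
3. all six spacers lie in the catch box while the sieve, with the bushes in it, is still on the rails (z of sieve_foot in the frame of box_rails between -0.019 and -0.009 m and z of spacer0_c in the frame of box_rails between -0.065 and -0.045 m and horizontal distance between each of spacer0_c, spacer1_c, spacer2_c, spacer3_c, spacer4_c, spacer5_c and box_rails below 0.157 m and z of spacer1_c in the frame of box_rails between -0.065 and -0.045 m and z of spacer2_c in the frame of box_rails between -0.065 and -0.045 m and z of spacer3_c in the frame of box_rails between -0.065 and -0.045 m and z of spacer4_c in the frame of box_rails between -0.065 and -0.045 m and z of spacer5_c in the frame of box_rails between -0.065 and -0.045 m and z of bush0_c in the frame of sieve_foot between 0.002 and 0.045 m and x of bush0_c in the frame of sieve_foot between -0.07 and 0.07 m and y of bush0_c in the frame of sieve_foot between -0.102 and 0.102 m and z of bush1_c in the frame of sieve_foot between 0.002 and 0.045 m and x of bush1_c in the frame of sieve_foot between -0.07 and 0.07 m and y of bush1_c in the frame of sieve_foot between -0.102 and 0.102 m and z of bush2_c in the frame of sieve_foot between 0.002 and 0.045 m and x of bush2_c in the frame of sieve_foot between -0.07 and 0.07 m and y of bush2_c in the frame of sieve_foot between -0.102 and 0.102 m), for 0.1 s.
At the end, for the whole second after the job is handed in: All six spacers lie in the catch box, all three bushes in the sieve; the sieve stands released, still and flat (3 degrees) on the white tray's floor, centred within 22 mm along each side of the tray; bottle, vee block and brush moved less than 30 mm (z of spacer0_c in the frame of box_rails between -0.065 and -0.045 m and horizontal distance between each of spacer0_c, spacer1_c, spacer2_c, spacer3_c, spacer4_c, spacer5_c and box_rails below 0.157 m and z of spacer1_c in the frame of box_rails between -0.065 and -0.045 m and z of spacer2_c in the frame of box_rails between -0.065 and -0.045 m and z of spacer3_c in the frame of box_rails between -0.065 and -0.045 m and z of spacer4_c in the frame of box_rails between -0.065 and -0.045 m and z of spacer5_c in the frame of box_rails between -0.065 and -0.045 m and z of bush0_c in the frame of sieve_foot between 0.002 and 0.045 m and x of bush0_c in the frame of sieve_foot between -0.07 and 0.07 m and y of bush0_c in the frame of sieve_foot between -0.102 and 0.102 m and z of bush1_c in the frame of sieve_foot between 0.002 and 0.045 m and x of bush1_c in the frame of sieve_foot between -0.07 and 0.07 m and y of bush1_c in the frame of sieve_foot between -0.102 and 0.102 m and z of bush2_c in the frame of sieve_foot between 0.002 and 0.045 m and x of bush2_c in the frame of sieve_foot between -0.07 and 0.07 m and y of bush2_c in the frame of sieve_foot between -0.102 and 0.102 m and x of sieve_foot in the frame of tray between -0.022 and 0.022 m and y of sieve_foot in the frame of tray between -0.022 and 0.022 m and z of sieve_foot in the frame of tray below 0.008 m and angle between sieve_foot's own z axis and vertical below 0.06 rad and linear speed of sieve below 0.02 m/s); the robot touches nothing.
It fails at once if the sieve strikes a rubber buffer with more than 30 N (contact force between sieve and buffer_left above 30 N or contact force between sieve and buffer_right above 30 N).
It fails at once if the sieve is set down on the tray or the bench with more than 60 N (contact force between sieve and tray above 60 N or contact force between sieve and table above 60 N).
It fails at once if a spacer drops out of the sieve while the sieve is off its rails (z of sieve_foot in the frame of box_rails above -0.006 m and ((z of spacer0_c in the frame of sieve_foot below -0.003 m and z of spacer0_c in the frame of box_rails above -0.055 m) or (z of spacer1_c in the frame of sieve_foot below -0.003 m and z of spacer1_c in the frame of box_rails above -0.055 m) or (z of spacer2_c in the frame of sieve_foot below -0.003 m and z of spacer2_c in the frame of box_rails above -0.055 m) or (z of spacer3_c in the frame of sieve_foot below -0.003 m and z of spacer3_c in the frame of box_rails above -0.055 m) or (z of spacer4_c in the frame of sieve_foot below -0.003 m and z of spacer4_c in the frame of box_rails above -0.055 m) or (z of spacer5_c in the frame of sieve_foot below -0.003 m and z of spacer5_c in the frame of box_rails above -0.055 m))).
It fails at once if the oil bottle, the vee block or the brush is moved or knocked over (distance of any of oil_bottle, v_block, brush from where it was at the start of the episode above 0.03 m or angle between oil_bottle's own z axis and vertical above 0.5 rad).
It also fails if it takes over 58 s, if anything falls off the work surface, if the arm or the gripper's body presses on something with over 40 N, if the wrist force passes 120 N, or if a joint passes its speed limit or range.

## Working session

There is one attempt and no reset: what is moved stays moved. The work goes in short steps, Python scripts to look and compute and a tool call to move; the robot and the scene stay as the last step left them, time stands still between calls to the robot, and variables do not carry over. Pictures are saved under pics/ and viewed, and the job is handed in when it is done.

Besides the shell and the picture viewer there is one more tool, called after ">>>" as a command line: name --argument value ..., lists and objects as JSON in quotes. jog_arm: Moves the arm, as the interface text tells. Its arguments: {"type":"object","properties":{"deltas":{"type":"array"}},"required":["deltas"]}

```bash
mkdir -p pics; ls; python3 - <<'E'
from workcell import arm, imaging, job
import cv2
s=arm.get_state(); print(s)
for n in ("scene","top","wrist"):
    f=imaging.grab_frame(n); cv2.imwrite(f"pics/{n}0.png",f["color"])
    print(n,{k:v for k,v in f.items() if k!="color"})
E
```

```text
pics
{'time': 0.0, 'q': array([-1.31086044,  0.46948487, -0.04861842,  1.53368134,  0.02413395,
        1.14097508, -0.08232097]), 'qvel': array([-0.0009982 , -0.00018393, -0.00077221, -0.00061646, -0.0022159 ,
        0.00109611, -0.00024393]), 'joint_efforts': array([ 6.73309878e-04, -5.10331607e+01, -4.68242099e-02, -2.37707716e+01,
        1.05863682e-02,  7.60427385e-03,  7.43721458e-07]), 'tcp_pos': array([0.19208618, 0.64649541, 0.23023754]), 'ee_rot': array([3.14150201e+00, 1.95950468e-03, 1.28200586e+00]), 'force': array([ 0.3568882 , -0.44441257, -0.14169648]), 'torque': array([-0.00380698, -0.01302686, -0.02686119]), 'gripper_width': 0.08530354258626559}
scene {'fov_y': 49.717180922776606, 'cx': 317.698757518172, 'cy': 244.40288947952803, 'R': array([[ 0.86729129,  0.49777499, -0.00508771],
       [ 0.38714532, -0.68089152, -0.62169545],
       [-0.31292863,  0.53722137, -0.78324254]]), 't': array([-0.46171536, -0.12221907,  1.2884938 ])}
top {'fov_y': 57.53568156231574, 'cx': 325.78140696065225, 'cy': 242.18967508465545, 'R': array([[-0.00847207, -0.99929764,  0.03650286],
       [-0.98205694,  0.00143739, -0.18857914],
       [ 0.18839422, -0.03744554, -0.98137936]]), 't': array([-0.02652917,  0.54601372,  0.90712511])}
wrist {'fov_y': 61.54155550766223, 'cx': 316.52632344873604, 'cy': 228.50741424241093, 'tool_from_camera': array([[ 9.99999128e-01,  7.88184561e-04,  1.06003884e-03,
        -4.62628993e-04],
       [-1.04450037e-03,  9.63067323e-01,  2.69258686e-01,
        -6.73802870e-02],
       [-8.08663226e-04, -2.69259558e-01,  9.63067306e-01,
        -1.42685458e-01],
       [ 0.00000000e+00,  0.00000000e+00,  0.00000000e+00,
         1.00000000e+00]])}
```

View pics/scene0.png

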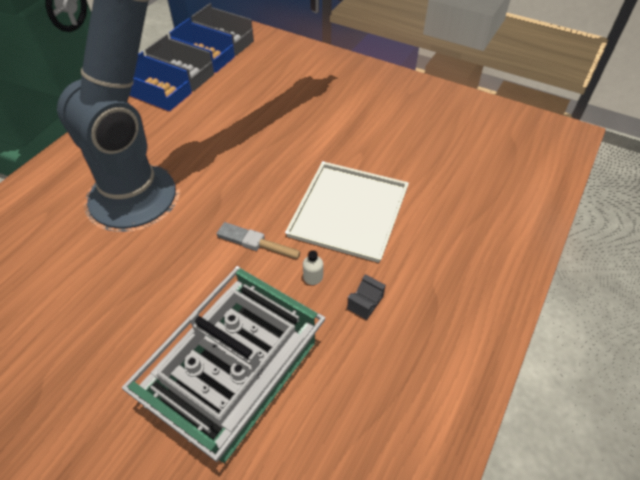

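View pics/top0.png

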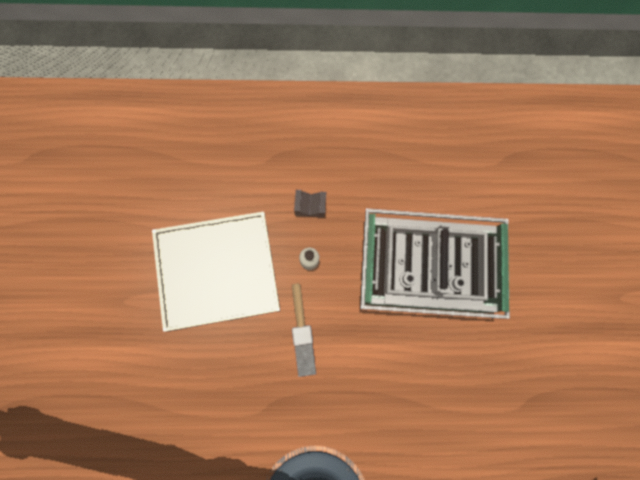

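View pics/wrist0.png

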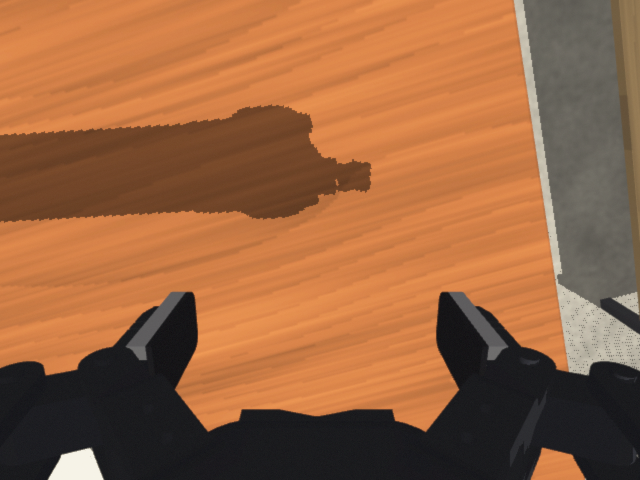

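```bash
python3 - <<'E'
import cv2
a=cv2.imread("pics/top0.png"); cv2.imwrite("pics/topbox.png",cv2.resize(a[195:335,345:525],None,fx=4.4,fy=4.2,interpolation=cv2.INTER_CUBIC))
a=cv2.imread("pics/scene0.png"); cv2.imwrite("pics/scbox.png",cv2.resize(a[260:470,115:335],None,fx=2.8,fy=2.8,interpolation=cv2.INTER_CUBIC))
E
```

```text
(no output)
```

View pics/topbox.png

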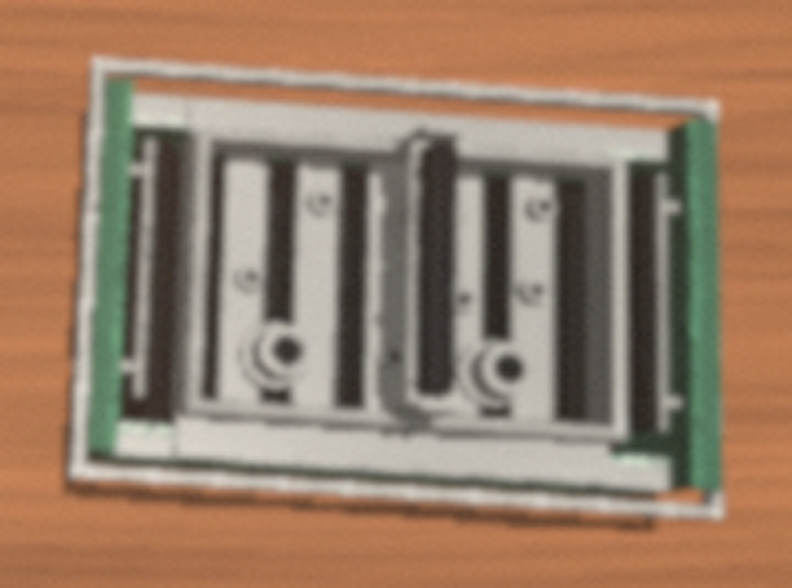

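View pics/scbox.png

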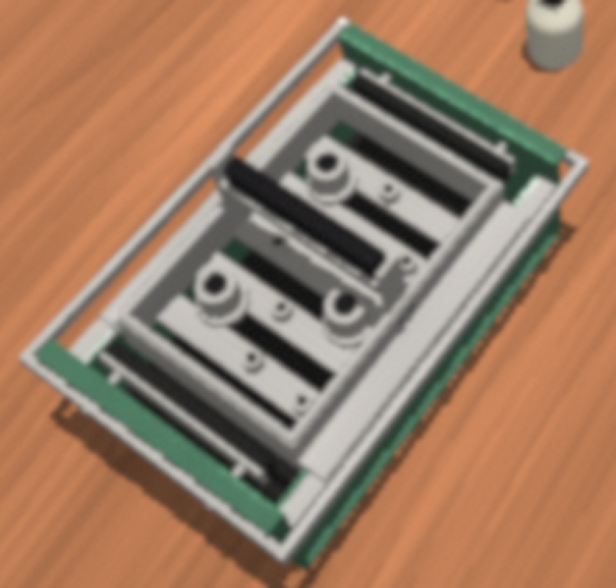

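```bash
cat > h.py <<'E'
import numpy as np, cv2
from scipy.spatial.transform import Rotation as Ro
from workcell import arm, imaging, job
def cam(f,tcp=None,rot=None):
    F=240/np.tan(np.radians(f["fov_y"])/2)
    if "R" in f: return F,f["cx"],f["cy"],f["R"].T,-f["R"].T@f["t"]
    T=f["tool_from_camera"]; Rt=Ro.from_euler("xyz",rot).as_matrix()
    return F,f["cx"],f["cy"],Rt@T[:3,:3],Rt@T[:3,3]+tcp
def ray(c,u,v,z):
    F,cx,cy,R,o=c; d=R@np.array([(u-cx)/F,(v-cy)/F,1]); return o+d*(z-o[2])/d[2]
def proj(c,X):
    F,cx,cy,R,o=c; p=R.T@(np.array(X)-o); return p[0]/p[2]*F+cx,p[1]/p[2]*F+cy
def dpose(tp,rpy):
    "deltas from current pose"
    s=arm.get_state(); R=Ro.from_euler("xyz",s["ee_rot"]).as_matrix()
    d=R.T@(np.array(tp)-s["tcp_pos"])*100
    w=np.degrees((Ro.from_matrix(R).inv()*Ro.from_euler("xyz",rpy)).as_rotvec())
    return d.round(2),w.round(2)
E
python3 - <<'E'
from h import *
f=imaging.grab_frame("top"); c=cam(f); f2=imaging.grab_frame("scene"); c2=cam(f2)
print("time",arm.get_state()["time"])
g=lambda x,y:(345+x/4.4,195+y/4.2)
print("bar",[ray(c,*g(x,y),.153).round(4) for x,y in((435,140),(433,398))])
print("frame corners",[ray(c,*g(x,y),.102).round(4) for x,y in((95,62),(716,102),(720,515),(75,475))])
k=lambda x,y:(115+x/2.8,260+y/2.8)
print("bar s",[ray(c2,*k(x,y),.153).round(4) for x,y in((238,165),(378,258))])
print("fr s",[ray(c2,*k(x,y),.102).round(4) for x,y in((343,22),(583,160),(285,555),(25,355))])
print("tray t",[ray(c,*p,.016).round(4) for p in((153,230),(264,213),(279,311),(163,329))])
print("tray s",[ray(c2,*p,.016).round(4) for p in((322,163),(408,184),(380,260),(287,235))])
print("bottle",ray(c,310,258,.085),"vb",ray(c,310,205,.046))
E
```

```text
time 0.25
bar [array([ 0.5543, -0.2612,  0.153 ]), array([ 0.4323, -0.2529,  0.153 ])]
frame corners [array([ 0.6061, -0.1144,  0.102 ]), array([ 0.5856, -0.4164,  0.102 ]), array([ 0.3788, -0.4   ,  0.102 ]), array([ 0.4002, -0.0998,  0.102 ])]
bar s [array([ 0.4455, -0.2545,  0.153 ]), array([ 0.556 , -0.2636,  0.153 ])]
fr s [array([ 0.4116, -0.1066,  0.102 ]), array([ 0.6136, -0.1201,  0.102 ]), array([ 0.594 , -0.4186,  0.102 ]), array([ 0.3888, -0.403 ,  0.102 ])]
tray t [array([0.5815, 0.3597, 0.016 ]), array([0.6214, 0.1108, 0.016 ]), array([0.3986, 0.0739, 0.016 ]), array([0.3618, 0.324 , 0.016 ])]
tray s [array([0.3618, 0.3196, 0.016 ]), array([0.585 , 0.3587, 0.016 ]), array([0.6264, 0.1117, 0.016 ]), array([0.4107, 0.071 , 0.016 ])]
bottle [0.50583773 0.00546202 0.085     ] vb [0.63213729 0.0052093  0.046     ]
```

```bash
python3 - <<'E'
from h import *
y=np.radians(86)
print(dpose([.48,.2,.30],[np.pi,0,1.4])); print(dpose([.496,-.258,.26],[np.pi,0,y]))
E
```

```text
(array([-34.64,  40.32,  -6.89]), array([-0.  ,  0.05, -6.76]))
(array([-78.09,  54.9 ,  -2.85]), array([-1.000e-02,  5.000e-02, -1.254e+01]))
```

>>> jog_arm --deltas '[{"gripper": 1,"dx": -34.6,"dy": 40.3,"dz": -6.9,"wx": 0,"wy": 0,"wz": -6.8},{"gripper": 1,"dx": -34.6,"dy": 40.3,"dz": -6.9,"wx": 0,"wy": 0,"wz": -6.8},{"gripper": 1,"dx": -34.6,"dy": 40.3,"dz": -6.9,"wx": 0,"wy": 0,"wz": -6.8},{"gripper": 1,"dx": -34.6,"dy": 40.3,"dz": -6.9,"wx": 0,"wy": 0,"wz": -6.8},{"gripper": 1,"dx": -34.6,"dy": 40.3,"dz": -6.9,"wx": 0,"wy": 0,"wz": -6.8},{"gripper": 1,"dx": -34.6,"dy": 40.3,"dz": -6.9,"wx": 0,"wy": 0,"wz": -6.8},{"gripper": 1,"dx": -34.6,"dy": 40.3,"dz": -6.9,"wx": 0,"wy": 0,"wz": -6.8},{"gripper": 1,"dx": -34.6,"dy": 40.3,"dz": -6.9,"wx": 0,"wy": 0,"wz": -6.8},{"gripper": 1,"dx": -34.6,"dy": 40.3,"dz": -6.9,"wx": 0,"wy": 0,"wz": -6.8},{"gripper": 1,"dx": -34.6,"dy": 40.3,"dz": -6.9,"wx": 0,"wy": 0,"wz": -6.8},{"gripper": 1,"dx": -34.6,"dy": 40.3,"dz": -6.9,"wx": 0,"wy": 0,"wz": -6.8},{"gripper": 1,"dx": -34.6,"dy": 40.3,"dz": -6.9,"wx": 0,"wy": 0,"wz": -6.8},{"gripper": 1,"dx": -78.1,"dy": 54.9,"dz": -2.9,"wx": 0,"wy": 0,"wz": -12.5},{"gripper": 1,"dx": -78.1,"dy": 54.9,"dz": -2.9,"wx": 0,"wy": 0,"wz": -12.5},{"gripper": 1,"dx": -78.1,"dy": 54.9,"dz": -2.9,"wx": 0,"wy": 0,"wz": -12.5},{"gripper": 1,"dx": -78.1,"dy": 54.9,"dz": -2.9,"wx": 0,"wy": 0,"wz": -12.5},{"gripper": 1,"dx": -78.1,"dy": 54.9,"dz": -2.9,"wx": 0,"wy": 0,"wz": -12.5},{"gripper": 1,"dx": -78.1,"dy": 54.9,"dz": -2.9,"wx": 0,"wy": 0,"wz": -12.5},{"gripper": 1,"dx": -78.1,"dy": 54.9,"dz": -2.9,"wx": 0,"wy": 0,"wz": -12.5},{"gripper": 1,"dx": -78.1,"dy": 54.9,"dz": -2.9,"wx": 0,"wy": 0,"wz": -12.5}]'

```text
time: 1.92
tcp_pos: [0.4843, -0.1033, 0.272]
ee_rot: [3.141, 0.0, 1.5]
force: [1.6, -1.0, 0.1]
gripper_width: 0.0857
```

```bash
python3 - <<'E'
from h import *
y=np.radians(86)
s=arm.get_state();print(s["time"],s["tcp_pos"],s["ee_rot"],s["q"]);print(dpose([.496,-.258,.26],[np.pi,0,y]))
E
```

```text
1.9167 [ 0.48432763 -0.10334068  0.27195307] [3.14089510e+00 4.52227384e-04 1.50045422e+00] [-0.25256171  0.13279191  0.42265585  1.91667707 -0.0604337   1.10368556
  1.69445046]
(array([-15.35,   2.25,   1.2 ]), array([ 0.04,  0.03, -0.03]))
```

>>> jog_arm --deltas '[{"gripper": 1,"dx": -15.4,"dy": 2.2,"dz": 1.2,"wx": 0,"wy": 0,"wz": 0},{"gripper": 1,"dx": -15.4,"dy": 2.2,"dz": 1.2,"wx": 0,"wy": 0,"wz": 0},{"gripper": 1,"dx": -15.4,"dy": 2.2,"dz": 1.2,"wx": 0,"wy": 0,"wz": 0},{"gripper": 1,"dx": -15.4,"dy": 2.2,"dz": 1.2,"wx": 0,"wy": 0,"wz": 0},{"gripper": 1,"dx": -15.4,"dy": 2.2,"dz": 1.2,"wx": 0,"wy": 0,"wz": 0},{"gripper": 1,"dx": -15.4,"dy": 2.2,"dz": 1.2,"wx": 0,"wy": 0,"wz": 0}]'

```text
time: 2.42
tcp_pos: [0.4946, -0.2607, 0.2597]
ee_rot: [-3.141, 0.001, 1.496]
force: [-0.3, 0.2, 0.3]
gripper_width: 0.0854
```

```bash
python3 - <<'E'
from h import *
s=arm.get_state();f=imaging.grab_frame("wrist");cv2.imwrite("pics/w1.png",f["color"]);print(s["tcp_pos"],s["ee_rot"],s["force"],s["q"])
E
```

```text
[ 0.49462657 -0.26066608  0.25970938] [-3.14138562e+00  1.07963198e-03  1.49578008e+00] [-0.33214407  0.20337319  0.28678496] [-0.01260453  0.27013827  0.52186982  1.80181883 -0.14800079  1.10833579
  2.05561783]
```

View pics/w1.png

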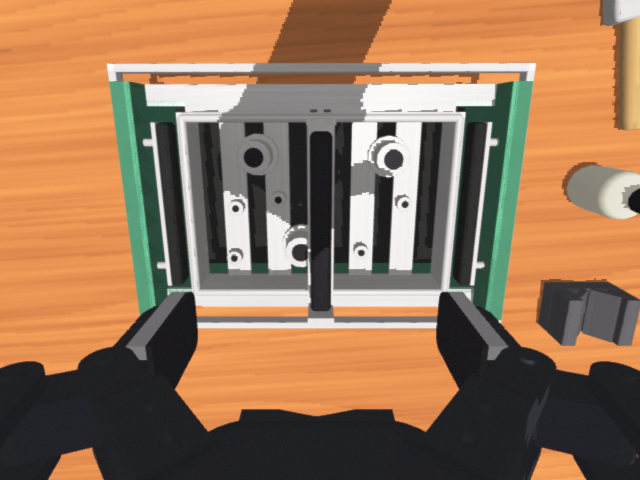

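```bash
python3 - <<'E'
from h import *
s=arm.get_state();f=imaging.grab_frame("wrist");c=cam(f,s["tcp_pos"],s["ee_rot"])
r=lambda u,v,z:ray(c,u,v,z)
a=r(320,132,.153);b=r(320.5,309,.153);print("bar",a,b,(a+b)/2,np.linalg.norm(b-a),np.degrees(np.arctan2((b-a)[1],(b-a)[0])))
P=[r(*p,.101) for p in((177,113),(465,113),(451,306),(188,306))]
print("sieve",P,np.mean(P,0)); 
Q=[r(*p,.102) for p in((109,65),(535,65),(500,326),(142,326))]
print("frame",Q,np.mean(Q,0))
for p,q in((P[0],P[1]),(P[3],P[2]),(Q[0],Q[1])): d=q-p;print(np.linalg.norm(d),np.degrees(np.arctan2(d[1],d[0])))
E
```

```text
bar [ 0.4374003  -0.25279768  0.153     ] [ 0.55437678 -0.26045407  0.153     ] [ 0.49588854 -0.25662588  0.153     ] 0.11722677428414362 -3.744800474120017
sieve [array([ 0.41888619, -0.35406837,  0.101     ]), array([ 0.43348578, -0.14755705,  0.101     ]), array([ 0.58565366, -0.15468333,  0.101     ]), array([ 0.57035322, -0.36995994,  0.101     ])] [ 0.50209471 -0.25656717  0.101     ]
frame [array([ 0.38381681, -0.39560968,  0.102     ]), array([ 0.40467304, -0.10026515,  0.102     ]), array([ 0.60631135, -0.11406853,  0.102     ]), array([ 0.58523068, -0.41048391,  0.102     ])] [ 0.49500797 -0.25510682  0.102     ]
0.20702675323687902 85.9561284922445
0.21581965729054065 85.93463053177425
0.29608000741154533 85.9606719430736
```

```bash
python3 - <<'E'
from h import *
print(dpose([.496,-.2566,.125],[np.pi,0,np.radians(85.95)]),arm.get_state()["time"])
E
```

```text
(array([ 0.08,  0.03, 13.48]), array([ 0.01, -0.03,  0.08])) 2.5167
```

>>> jog_arm --deltas '[{"gripper": 1,"dx": 0.1,"dy": 0,"dz": 3.5},{"gripper": 1,"dx": 0.1,"dy": 0,"dz": 7},{"gripper": 1,"dx": 0.1,"dy": 0,"dz": 10},{"gripper": 1,"dx": 0.1,"dy": 0,"dz": 12},{"gripper": 1,"dx": 0.1,"dy": 0,"dz": 13.5},{"gripper": 1,"dx": 0.1,"dy": 0,"dz": 13.5},{"gripper": 0.5,"dx": 0.1,"dy": 0,"dz": 13.5},{"gripper": 0.3,"dx": 0.1,"dy": 0,"dz": 13.5},{"gripper": 0.1,"dx": 0.1,"dy": 0,"dz": 13.5},{"gripper": 0,"dx": 0.1,"dy": 0,"dz": 13.5},{"gripper": 0,"dx": 0.1,"dy": 0,"dz": 13.5},{"gripper": 0,"dx": 0.1,"dy": 0,"dz": 13.5},{"gripper": 0,"dx": 0.1,"dy": 0,"dz": 13.5},{"gripper": 0,"dx": 0.1,"dy": 0,"dz": 13.5},{"gripper": 0,"dx": 0.1,"dy": 0,"dz": 13.5},{"gripper": 0,"dx": 0.1,"dy": 0,"dz": 13.5}]'

```text
invalid input at $.deltas[0]: expected keys gripper, dx, dy, dz, wx, wy, wz
```

```bash
python3 - <<'E'
from h import *
s=arm.get_state();f=imaging.grab_frame("wrist");cv2.imwrite("pics/w2.png",f["color"]);print(s)
E
```

```text
{'time': 2.5167, 'q': array([-0.01568744,  0.2687251 ,  0.51882987,  1.80288337, -0.14825195,
        1.10839075,  2.05557072]), 'qvel': array([-1.92070642e-02, -9.80328195e-03, -1.29872269e-02,  3.92855224e-03,
        3.20282623e-03,  4.15962559e-05, -4.61772202e-04]), 'joint_efforts': array([ 1.10866640e+00, -3.50302577e+01,  4.35964867e+00, -2.32845336e+01,
        8.01679236e-02, -2.09828827e-02, -3.93842711e-04]), 'tcp_pos': array([ 0.49558834, -0.25743532,  0.25976992]), 'ee_rot': array([ 3.14136955e+00, -5.01510172e-04,  1.50149312e+00]), 'force': array([-0.57971021,  0.28542939,  0.24847525]), 'torque': array([ 0.06009535,  0.00327881, -0.02751009]), 'gripper_width': 0.0854071634362083}
```

View pics/w2.png

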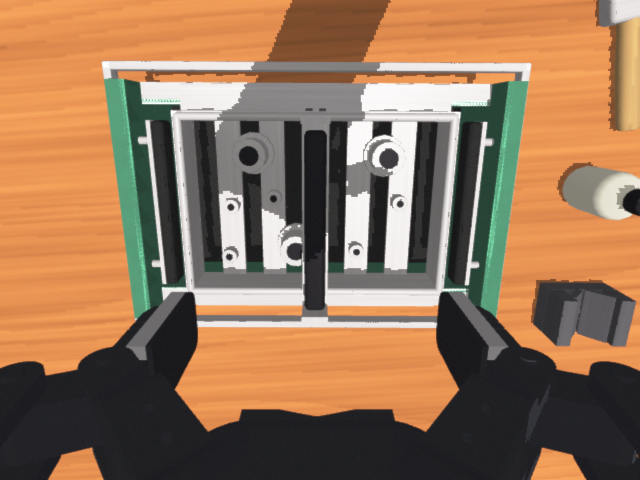

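```bash
python3 - <<'E'
from h import *
s=arm.get_state();f=imaging.grab_frame("wrist");c=cam(f,s["tcp_pos"],s["ee_rot"])
r=lambda u,v,z:ray(c,u,v,z)
a=r(315,131,.153);b=r(315,308,.153);print("bar",a,b,(a+b)/2,np.linalg.norm(b-a),np.degrees(np.arctan2((b-a)[1],(b-a)[0])))
Q=[r(*p,.102) for p in((104,64),(530,64),(496,325),(138,325))]
P=[r(*p,.101) for p in((173,112),(461,112),(447,305),(184,305))]
print("frame",np.mean(Q,0),np.mean(P,0)); m=(a+b)/2
print(dpose([m[0],m[1],.125],[np.pi,0,np.radians(85.95)]),s["tcp_pos"])
E
```

```text
bar [ 0.43718564 -0.25418727  0.153     ] [ 0.55407094 -0.26215636  0.153     ] [ 0.49562829 -0.25817182  0.153     ] 0.1171566456173261 -3.900317567568008
frame [ 0.49464869 -0.25660199  0.102     ] [ 0.50174986 -0.25773775  0.101     ]
(array([-0.15, -0.02, 13.5 ]), array([ 0.04, -0.03,  0.18])) [ 0.49574216 -0.25690314  0.25988432]
```

>>> jog_arm --deltas '[{"gripper": 1,"dx": -0.1,"dy": 0,"dz": 3.5,"wx": 0,"wy": 0,"wz": 0},{"gripper": 1,"dx": -0.1,"dy": 0,"dz": 7,"wx": 0,"wy": 0,"wz": 0},{"gripper": 1,"dx": -0.1,"dy": 0,"dz": 10,"wx": 0,"wy": 0,"wz": 0},{"gripper": 1,"dx": -0.1,"dy": 0,"dz": 12.3,"wx": 0,"wy": 0,"wz": 0},{"gripper": 1,"dx": -0.1,"dy": 0,"dz": 13.5,"wx": 0,"wy": 0,"wz": 0},{"gripper": 1,"dx": -0.1,"dy": 0,"dz": 13.5,"wx": 0,"wy": 0,"wz": 0},{"gripper": 0.5,"dx": -0.1,"dy": 0,"dz": 13.5,"wx": 0,"wy": 0,"wz": 0},{"gripper": 0.3,"dx": -0.1,"dy": 0,"dz": 13.5,"wx": 0,"wy": 0,"wz": 0},{"gripper": 0.1,"dx": -0.1,"dy": 0,"dz": 13.5,"wx": 0,"wy": 0,"wz": 0},{"gripper": 0,"dx": -0.1,"dy": 0,"dz": 13.5,"wx": 0,"wy": 0,"wz": 0},{"gripper": 0,"dx": -0.1,"dy": 0,"dz": 13.5,"wx": 0,"wy": 0,"wz": 0},{"gripper": 0,"dx": -0.1,"dy": 0,"dz": 13.5,"wx": 0,"wy": 0,"wz": 0},{"gripper": 0,"dx": -0.1,"dy": 0,"dz": 13.5,"wx": 0,"wy": 0,"wz": 0},{"gripper": 0,"dx": -0.1,"dy": 0,"dz": 13.5,"wx": 0,"wy": 0,"wz": 0}]'

```text
time: 3.78
tcp_pos: [0.4964, -0.258, 0.1259]
ee_rot: [3.139, -0.0, 1.503]
force: [-0.5, 0.5, 6.0]
gripper_width: 0.0131
```

```bash
python3 - <<'E'
from h import *
s=arm.get_state();f=imaging.grab_frame("wrist");cv2.imwrite("pics/w3.png",f["color"]);print(s)
E
```

```text
{'time': 3.7833, 'q': array([ 0.04240887,  0.42442585,  0.46799474,  1.94040418, -0.25547984,
        0.83233532,  2.15085154]), 'qvel': array([ 8.47393060e-04,  3.67795630e-04,  8.13757333e-05, -2.88123936e-03,
        5.49121882e-04,  2.20471489e-03,  4.14800939e-04]), 'joint_efforts': array([ 8.34581838e-02, -3.73469710e+01,  4.55186918e+00, -1.74134016e+01,
       -2.18460389e-02, -3.09027163e-01,  1.59708207e-02]), 'tcp_pos': array([ 0.49642008, -0.2579854 ,  0.12594078]), 'ee_rot': array([ 3.13938109e+00, -2.88908901e-04,  1.50313294e+00]), 'force': array([-0.52179201,  0.54919088,  6.04200558]), 'torque': array([ 0.07097429,  0.21243283, -0.0353885 ]), 'gripper_width': 0.01308989845279032}
```

View pics/w3.png

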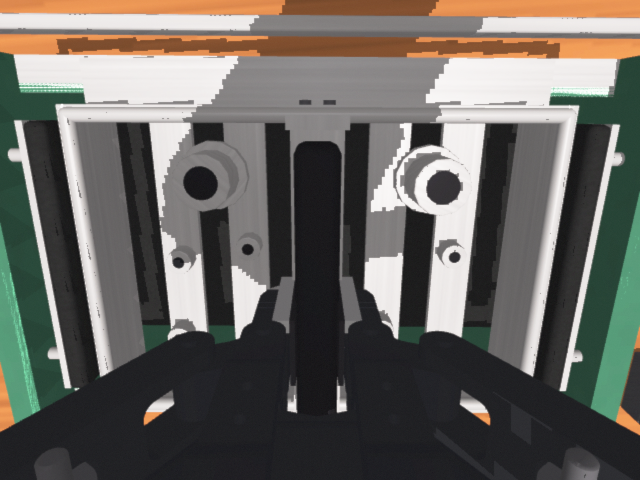

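>>> jog_arm --deltas '[{"gripper": 0,"dx": 0.1,"dy": 0,"dz": 0,"wx": 0,"wy": 0,"wz": 0},{"gripper": 0,"dx": 0.2,"dy": 0,"dz": 0,"wx": 0,"wy": 0,"wz": 0},{"gripper": 0,"dx": 0.3,"dy": 0,"dz": 0,"wx": 0,"wy": 0,"wz": 0},{"gripper": 0,"dx": 0.4,"dy": 0,"dz": 0,"wx": 0,"wy": 0,"wz": 0},{"gripper": 0,"dx": 0.4,"dy": 0,"dz": 0,"wx": 0,"wy": 0,"wz": 0}]'

```text
time: 4.25
tcp_pos: [0.4967, -0.2541, 0.1259]
ee_rot: [3.139, 0.0, 1.503]
force: [-0.4, -1.8, 0.3]
gripper_width: 0.0129
```

>>> jog_arm --deltas '[{"gripper": 0,"dx": 0.1,"dy": 0,"dz": 0,"wx": 0,"wy": 0,"wz": 0},{"gripper": 0,"dx": 0.2,"dy": 0,"dz": 0,"wx": 0,"wy": 0,"wz": 0},{"gripper": 0,"dx": 0.2,"dy": 0,"dz": 0,"wx": 0,"wy": 0,"wz": 0}]'

```text
time: 4.5
tcp_pos: [0.4969, -0.2519, 0.1259]
ee_rot: [3.139, -0.0, 1.503]
force: [-0.7, -1.8, 1.3]
gripper_width: 0.0131
```

>>> jog_arm --deltas '[{"gripper": 0,"dx": 0.1,"dy": 0,"dz": 0,"wx": 0,"wy": 0,"wz": 0},{"gripper": 0,"dx": 0.2,"dy": 0,"dz": 0,"wx": 0,"wy": 0,"wz": 0},{"gripper": 0,"dx": 0.2,"dy": 0,"dz": 0,"wx": 0,"wy": 0,"wz": 0}]'

```text
time: 4.75
tcp_pos: [0.4971, -0.2495, 0.1259]
ee_rot: [3.139, -0.0, 1.504]
force: [0.9, -0.8, 0.9]
gripper_width: 0.0131
```

>>> jog_arm --deltas '[{"gripper": 0,"dx": 0.1,"dy": 0,"dz": 0,"wx": 0,"wy": 0,"wz": 0},{"gripper": 0,"dx": 0.2,"dy": 0,"dz": 0,"wx": 0,"wy": 0,"wz": 0},{"gripper": 0,"dx": 0.2,"dy": 0,"dz": 0,"wx": 0,"wy": 0,"wz": 0}]'

```text
time: 5.0
tcp_pos: [0.4969, -0.2483, 0.1259]
ee_rot: [3.14, 0.001, 1.503]
force: [-0.3, -3.6, 0.8]
gripper_width: 0.0131
```

>>> jog_arm --deltas '[{"gripper": 0,"dx": 0.1,"dy": 0,"dz": 0,"wx": 0,"wy": 0,"wz": 0},{"gripper": 0,"dx": 0.2,"dy": 0,"dz": 0,"wx": 0,"wy": 0,"wz": 0},{"gripper": 0,"dx": 0.2,"dy": 0,"dz": 0,"wx": 0,"wy": 0,"wz": 0}]'

```text
time: 5.25
tcp_pos: [0.4968, -0.2477, 0.1259]
ee_rot: [3.139, 0.003, 1.502]
force: [-0.4, -5.5, -1.2]
gripper_width: 0.0131
```

>>> jog_arm --deltas '[{"gripper": 0,"dx": 0.2,"dy": 0,"dz": 0,"wx": 0,"wy": 0,"wz": 0},{"gripper": 0,"dx": 0.3,"dy": 0,"dz": 0,"wx": 0,"wy": 0,"wz": 0},{"gripper": 0,"dx": 0.3,"dy": 0,"dz": 0,"wx": 0,"wy": 0,"wz": 0}]'

```text
time: 5.5
tcp_pos: [0.4968, -0.2471, 0.1263]
ee_rot: [3.138, 0.006, 1.5]
force: [-0.9, -7.9, -1.2]
gripper_width: 0.013
```

>>> jog_arm --deltas '[{"gripper": 0,"dx": -0.3,"dy": 0,"dz": 0,"wx": 0,"wy": 0,"wz": 0},{"gripper": 0,"dx": -0.6,"dy": 0,"dz": 0,"wx": 0,"wy": 0,"wz": 0},{"gripper": 0,"dx": -0.9,"dy": 0,"dz": 0,"wx": 0,"wy": 0,"wz": 0},{"gripper": 0,"dx": -1.2,"dy": 0,"dz": 0,"wx": 0,"wy": 0,"wz": 0},{"gripper": 0,"dx": -1.5,"dy": 0,"dz": 0,"wx": 0,"wy": 0,"wz": 0},{"gripper": 0,"dx": -1.8,"dy": 0,"dz": 0,"wx": 0,"wy": 0,"wz": 0},{"gripper": 0,"dx": -2.0,"dy": 0,"dz": 0,"wx": 0,"wy": 0,"wz": 0},{"gripper": 0,"dx": -2.1,"dy": 0,"dz": 0,"wx": 0,"wy": 0,"wz": 0}]'

```text
time: 6.17
tcp_pos: [0.4949, -0.2678, 0.126]
ee_rot: [3.139, 0.005, 1.5]
force: [0.1, 2.9, -2.8]
gripper_width: 0.0133
```

>>> jog_arm --deltas '[{"gripper": 0,"dx": -0.2,"dy": 0,"dz": 0,"wx": 0,"wy": 0,"wz": 0},{"gripper": 0,"dx": -0.3,"dy": 0,"dz": 0,"wx": 0,"wy": 0,"wz": 0},{"gripper": 0,"dx": -0.3,"dy": 0,"dz": 0,"wx": 0,"wy": 0,"wz": 0}]'

```text
time: 6.42
tcp_pos: [0.4949, -0.2685, 0.1259]
ee_rot: [3.14, 0.001, 1.501]
force: [-0.8, 6.4, 0.4]
gripper_width: 0.0129
```

>>> jog_arm --deltas '[{"gripper": 0,"dx": 1.6,"dy": 0,"dz": 0,"wx": 0,"wy": 0,"wz": 0},{"gripper": 0,"dx": 0.4,"dy": 0,"dz": 0,"wx": 0,"wy": 0,"wz": 0},{"gripper": 0,"dx": 1.6,"dy": 0,"dz": 0,"wx": 0,"wy": 0,"wz": 0},{"gripper": 0,"dx": 0.4,"dy": 0,"dz": 0,"wx": 0,"wy": 0,"wz": 0},{"gripper": 0,"dx": 1.6,"dy": 0,"dz": 0,"wx": 0,"wy": 0,"wz": 0},{"gripper": 0,"dx": 0.4,"dy": 0,"dz": 0,"wx": 0,"wy": 0,"wz": 0}]'

```text
time: 6.92
tcp_pos: [0.4963, -0.2603, 0.1259]
ee_rot: [3.14, -0.003, 1.505]
force: [1.4, 2.8, -3.4]
gripper_width: 0.013
```

```bash
cat > look.py <<'E'
import sys
from h import *
n=sys.argv[1]
s=arm.get_state();f=imaging.grab_frame("wrist");cv2.imwrite(f"pics/w{n}.png",f["color"])
g=imaging.grab_frame("scene")["color"];cv2.imwrite(f"pics/s{n}.png",cv2.resize(g[260:470,115:335],None,fx=2.8,fy=2.8,interpolation=cv2.INTER_CUBIC))
print(s["time"],s["tcp_pos"],s["ee_rot"],s["force"],s["qvel"].round(3))
E
python3 look.py 4
```

```text
6.9167 [ 0.49631212 -0.26032882  0.1259407 ] [ 3.14028613e+00 -2.90104469e-03  1.50519154e+00] [ 1.3977909   2.84339633 -3.40481987] [ 0.281  0.105  0.017 -0.15  -0.027  0.027  0.314]
```

View pics/w4.png

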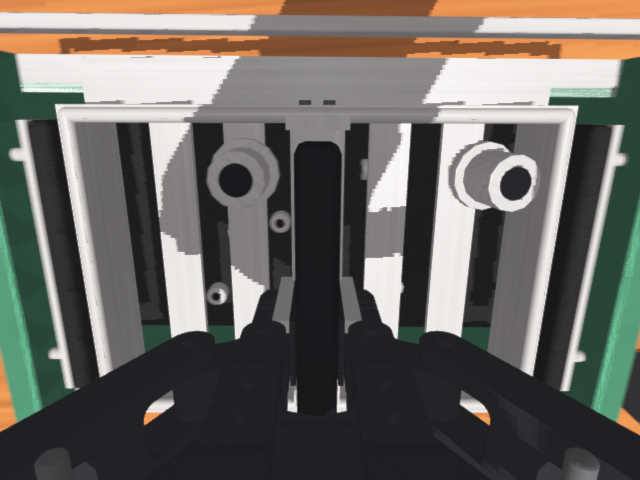

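View pics/s4.png

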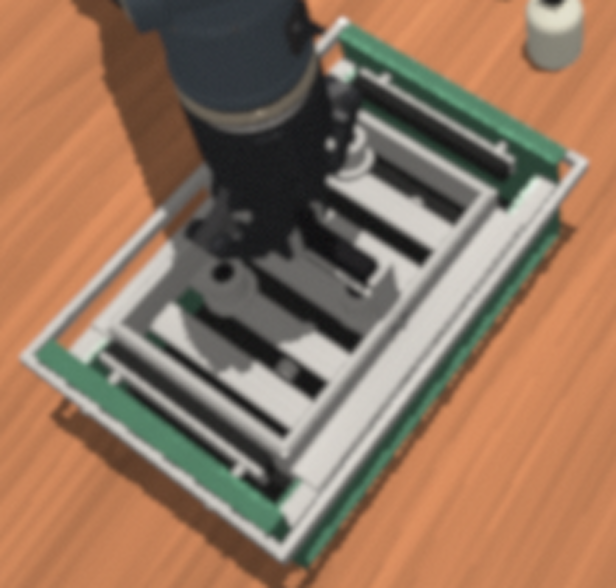

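>>> jog_arm --deltas '[{"gripper": 0,"dx": 0.2,"dy": 0,"dz": 0,"wx": 0,"wy": 0,"wz": 0},{"gripper": 0,"dx": 0.2,"dy": 0,"dz": 0,"wx": 0,"wy": 0,"wz": 0}]'

```text
time: 7.18
tcp_pos: [0.495, -0.264, 0.1259]
ee_rot: [3.14, 0.003, 1.499]
force: [-0.7, -0.9, -3.2]
gripper_width: 0.0132
```

```bash
python3 look.py 5
```

```text
7.1833 [ 0.49497109 -0.263995    0.12593402] [3.13981213 0.00326372 1.49933122] [-0.66480622 -0.89889009 -3.18545267] [-0.002 -0.    -0.001 -0.    -0.002  0.002  0.004]
```

View pics/w5.png

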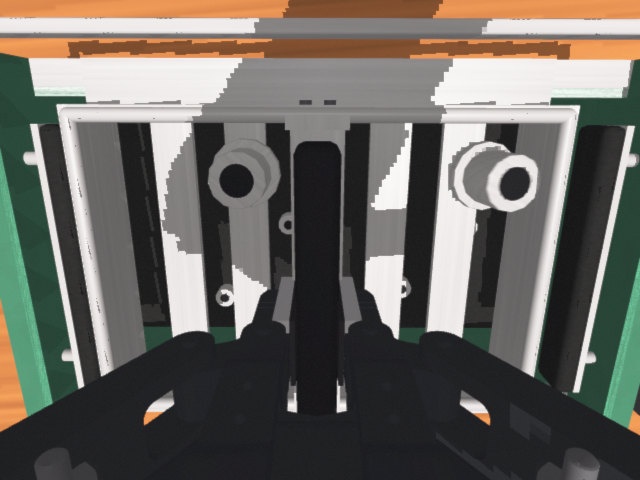

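View pics/s5.png

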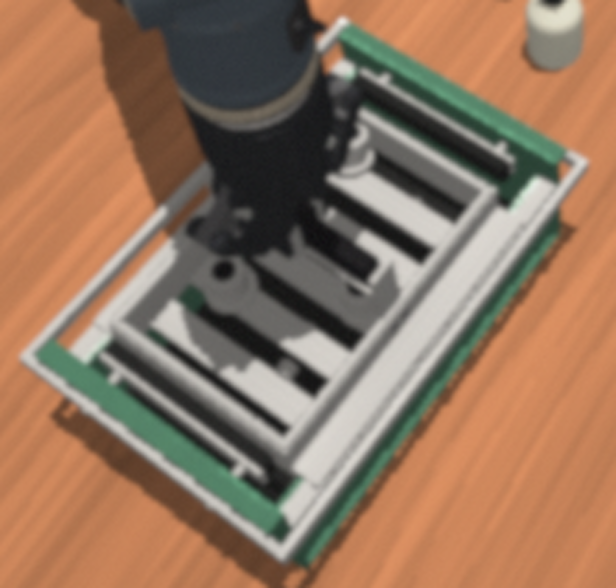

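>>> jog_arm --deltas '[{"gripper": 0,"dx": 1.3,"dy": 0,"dz": 0,"wx": 0,"wy": 0,"wz": 0},{"gripper": 0,"dx": 0,"dy": 0,"dz": 0,"wx": 0,"wy": 0,"wz": 0},{"gripper": 0,"dx": 1.3,"dy": 0,"dz": 0,"wx": 0,"wy": 0,"wz": 0},{"gripper": 0,"dx": 0,"dy": 0,"dz": 0,"wx": 0,"wy": 0,"wz": 0},{"gripper": 0,"dx": 1.3,"dy": 0,"dz": 0,"wx": 0,"wy": 0,"wz": 0},{"gripper": 0,"dx": 1.3,"dy": 0,"dz": 0,"wx": 0,"wy": 0,"wz": 0},{"gripper": 0,"dx": 0,"dy": 0,"dz": 0,"wx": 0,"wy": 0,"wz": 0},{"gripper": 0,"dx": 0,"dy": 0,"dz": 0,"wx": 0,"wy": 0,"wz": 0},{"gripper": 0,"dx": 1.3,"dy": 0,"dz": 0,"wx": 0,"wy": 0,"wz": 0},{"gripper": 0,"dx": 1.3,"dy": 0,"dz": 0,"wx": 0,"wy": 0,"wz": 0},{"gripper": 0,"dx": 0,"dy": 0,"dz": 0,"wx": 0,"wy": 0,"wz": 0},{"gripper": 0,"dx": 0,"dy": 0,"dz": 0,"wx": 0,"wy": 0,"wz": 0},{"gripper": 0,"dx": 1.3,"dy": 0,"dz": 0,"wx": 0,"wy": 0,"wz": 0},{"gripper": 0,"dx": 0,"dy": 0,"dz": 0,"wx": 0,"wy": 0,"wz": 0},{"gripper": 0,"dx": 1.3,"dy": 0,"dz": 0,"wx": 0,"wy": 0,"wz": 0},{"gripper": 0,"dx": 0.6,"dy": 0,"dz": 0,"wx": 0,"wy": 0,"wz": 0},{"gripper": 0,"dx": 0.6,"dy": 0,"dz": 0,"wx": 0,"wy": 0,"wz": 0},{"gripper": 0,"dx": 0.6,"dy": 0,"dz": 0,"wx": 0,"wy": 0,"wz": 0}]'

```text
time: 8.78
tcp_pos: [0.4957, -0.2576, 0.1259]
ee_rot: [3.14, 0.003, 1.5]
force: [0.2, 0.5, 0.3]
gripper_width: 0.0129
```

```bash
python3 look.py 6;python3 - <<'E'
from h import *
g=imaging.grab_frame("top")["color"];cv2.imwrite("pics/t6.png",cv2.resize(g[195:335,345:525],None,fx=4.4,fy=4.2,interpolation=cv2.INTER_CUBIC))
E
```

```text
8.7833 [ 0.49567492 -0.257617    0.12592891] [3.13960110e+00 2.93672632e-03 1.50002503e+00] [0.19378987 0.47815094 0.31204922] [ 0.    -0.    -0.001  0.001  0.002 -0.    -0.001]
```

View pics/w6.png

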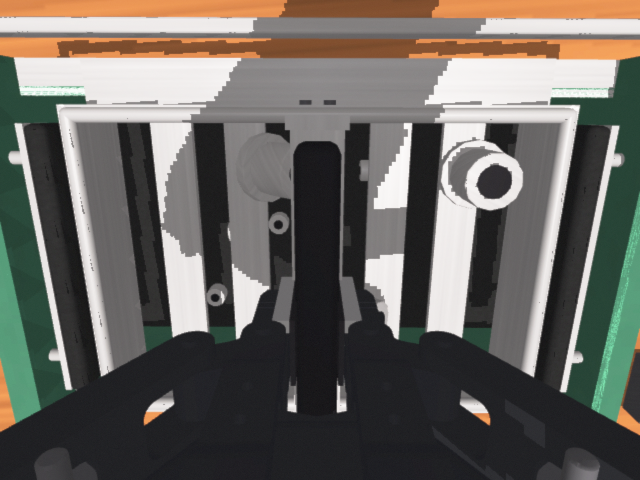

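View pics/t6.png

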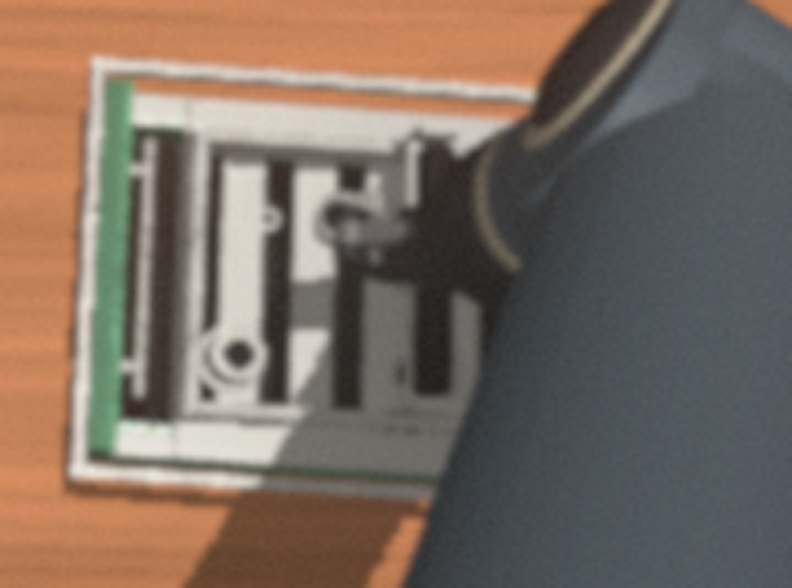

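View pics/s6.png

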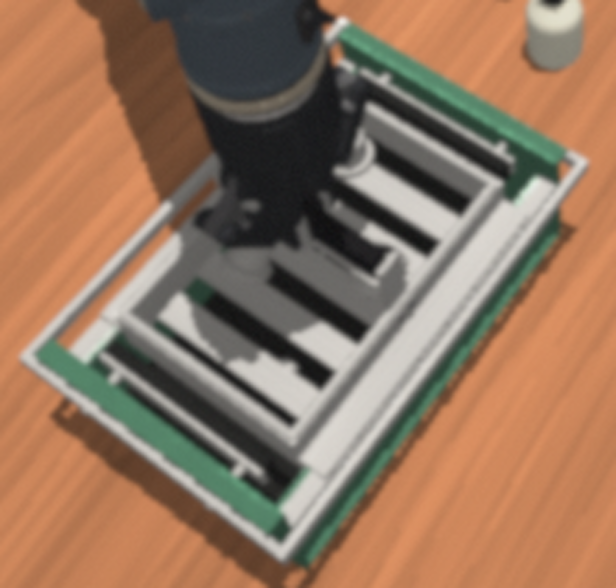

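>>> jog_arm --deltas '[{"gripper": 1,"dx": 0,"dy": 0,"dz": 0,"wx": 0,"wy": 0,"wz": 0},{"gripper": 1,"dx": 0,"dy": 0,"dz": 0,"wx": 0,"wy": 0,"wz": 0},{"gripper": 1,"dx": 0,"dy": 0,"dz": 0,"wx": 0,"wy": 0,"wz": 0},{"gripper": 1,"dx": 0,"dy": 0,"dz": 0,"wx": 0,"wy": 0,"wz": 0},{"gripper": 1,"dx": 0,"dy": 0,"dz": -4,"wx": 0,"wy": 0,"wz": 0},{"gripper": 1,"dx": 0,"dy": 0,"dz": -8,"wx": 0,"wy": 0,"wz": 0},{"gripper": 1,"dx": 0,"dy": 0,"dz": -11,"wx": 0,"wy": 0,"wz": 0},{"gripper": 1,"dx": 0,"dy": 0,"dz": -12,"wx": 0,"wy": 0,"wz": 0},{"gripper": 1,"dx": 0,"dy": 0,"dz": -12,"wx": 0,"wy": 0,"wz": 0},{"gripper": 1,"dx": 0,"dy": 0,"dz": -12,"wx": 0,"wy": 0,"wz": 0}]'

```text
time: 9.77
tcp_pos: [0.4951, -0.257, 0.2455]
ee_rot: [3.14, 0.002, 1.5]
force: [0.3, 0.6, -0.6]
gripper_width: 0.0858
```

```bash
python3 look.py 7; python3 - <<'E'
import cv2
a=cv2.imread("pics/w7.png");cv2.imwrite("pics/w7c.png",cv2.resize(a[60:340,100:540],None,fx=1.8,fy=1.8,interpolation=cv2.INTER_CUBIC))
E
```

```text
9.7667 [ 0.49510685 -0.25700411  0.24550256] [3.13983797e+00 2.42962151e-03 1.50003187e+00] [ 0.3368755   0.58063919 -0.58732105] [ 0.004  0.028 -0.011  0.035 -0.001  0.001  0.   ]
```

View pics/w7c.png

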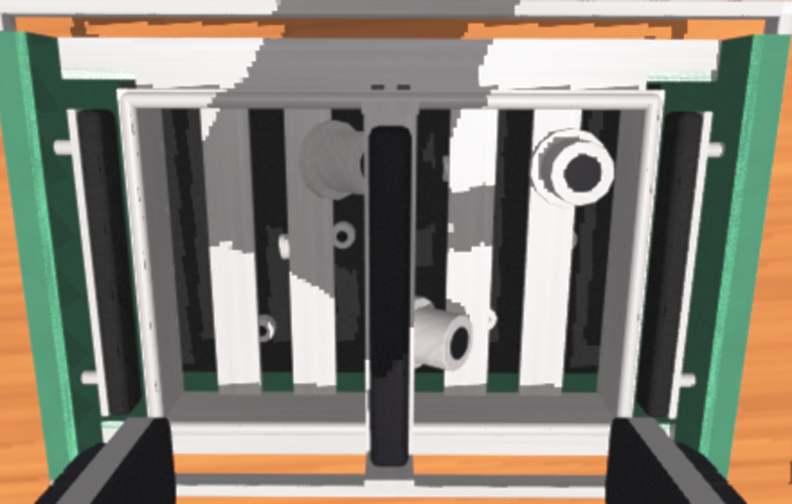

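View pics/s7.png

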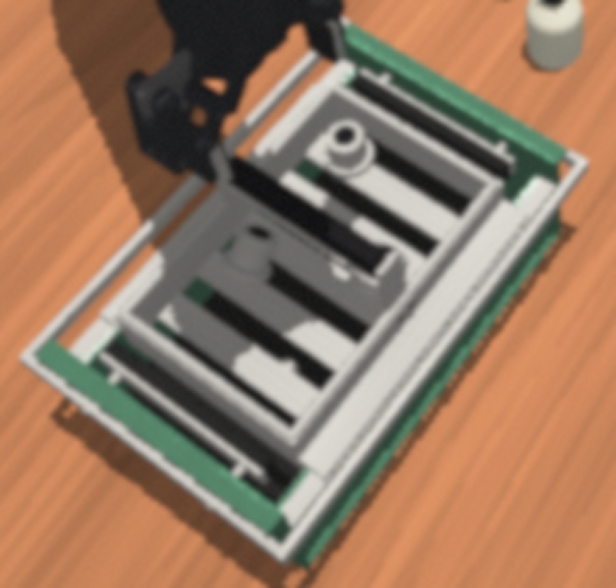

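```bash
python3 - <<'E'
import cv2,numpy as np
a=cv2.imread("pics/w7.png")
t=[cv2.resize(a[y-20:y+20,x-25:x+25],(390,290),interpolation=cv2.INTER_NEAREST) for x,y in((258,196),(372,236),(418,193),(347,154))]
cv2.imwrite("pics/z7.png",np.vstack([np.hstack(t[:2]),np.hstack(t[2:])]))
E
```

```text
(no output)
```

View pics/z7.png

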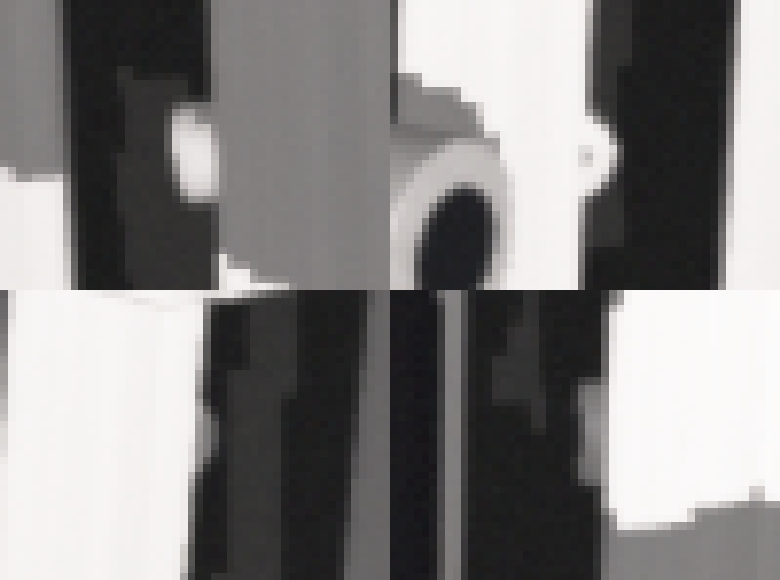

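```bash
python3 - <<'E'
from h import *
f=imaging.grab_frame("wrist")
c6=cam(f,np.array([0.49567492,-0.257617,0.12592891]),[3.1396,.00294,1.50002503])
c7=cam(f,np.array([0.49510685,-0.25700411,0.24550256]),[3.13983797,2.43e-3,1.50003])
c5=cam(f,np.array([0.49497109,-0.263995,0.12593402]),[3.1398,.00326,1.49933])
for n,p7 in dict(A=(290.6,190.6),B=(246,241.5),C=(347,154),D=(373,236),E=(417,194),F=(257,196)).items():
    for z in (.015,.02,.065,.07):
        X=ray(c7,*p7,z); print(n,z,X.round(4),"w6",np.round(proj(c6,X)),"w5",np.round(proj(c5,X)))
E
```

```text
A 0.015 [ 0.4938 -0.2821  0.015 ] w6 [280. 223.] w5 [290. 223.]
A 0.02 [ 0.4929 -0.2817  0.02  ] w6 [280. 223.] w5 [290. 224.]
A 0.065 [ 0.4849 -0.2781  0.065 ] w6 [277. 231.] w5 [289. 231.]
A 0.07 [ 0.484  -0.2777  0.07  ] w6 [277. 232.] w5 [289. 232.]
B 0.015 [ 0.5406 -0.3296  0.015 ] w6 [217. 293.] w5 [227. 294.]
B 0.02 [ 0.5391 -0.3286  0.02  ] w6 [217. 294.] w5 [226. 295.]
B 0.065 [ 0.5255 -0.3193  0.065 ] w6 [210. 306.] w5 [222. 306.]
B 0.07 [ 0.5239 -0.3183  0.07  ] w6 [210. 307.] w5 [221. 308.]
C 0.015 [ 0.4636 -0.2277  0.015 ] w6 [362. 171.] w5 [372. 171.]
C 0.02 [ 0.4632 -0.2281  0.02  ] w6 [362. 171.] w5 [372. 171.]
C 0.065 [ 0.4588 -0.231   0.065 ] w6 [365. 175.] w5 [378. 175.]
C 0.07 [ 0.4583 -0.2314  0.07  ] w6 [365. 175.] w5 [378. 176.]
D 0.015 [ 0.5436 -0.2065  0.015 ] w6 [397. 286.] w5 [407. 286.]
D 0.02 [ 0.542  -0.2071  0.02  ] w6 [398. 287.] w5 [408. 287.]
D 0.065 [ 0.528  -0.2127  0.065 ] w6 [403. 298.] w5 [415. 298.]
D 0.07 [ 0.5265 -0.2133  0.07  ] w6 [404. 299.] w5 [416. 300.]
E 0.015 [ 0.5052 -0.164   0.015 ] w6 [462. 228.] w5 [472. 228.]
E 0.02 [ 0.5042 -0.1652  0.02  ] w6 [463. 228.] w5 [473. 229.]
E 0.065 [ 0.4948 -0.1759  0.065 ] w6 [472. 236.] w5 [485. 236.]
E 0.07 [ 0.4938 -0.1771  0.07  ] w6 [474. 237.] w5 [486. 237.]
F 0.015 [ 0.4967 -0.3141  0.015 ] w6 [232. 230.] w5 [242. 231.]
F 0.02 [ 0.4958 -0.3132  0.02  ] w6 [231. 231.] w5 [241. 232.]
F 0.065 [ 0.4875 -0.3058  0.065 ] w6 [226. 239.] w5 [238. 239.]
F 0.07 [ 0.4865 -0.305   0.07  ] w6 [225. 240.] w5 [237. 240.]
```

```bash
python3 - <<'E'
from h import *
f=imaging.grab_frame("wrist")
c7=cam(f,np.array([0.49510685,-0.25700411,0.24550256]),[3.13983797,2.43e-3,1.50003])
a=ray(c7,317,130.6,.153);b=ray(c7,316.5,318,.153);print(a,b,(a+b)/2)
print(dpose([.4957,-.2576,.1255],[np.pi,0,np.radians(85.95)]),arm.get_state()["time"])
E
```

```text
[ 0.43600622 -0.25320216  0.153     ] [ 0.55347347 -0.26169156  0.153     ] [ 0.49473984 -0.25744686  0.153     ]
(array([-0.06,  0.15, 11.85]), array([-0.1 ,  0.12, -0.01])) 9.9667
```

>>> jog_arm --deltas '[{"gripper": 1,"dx": -0.1,"dy": 0.1,"dz": 3.5,"wx": 0,"wy": 0,"wz": 0},{"gripper": 1,"dx": -0.1,"dy": 0.1,"dz": 7,"wx": 0,"wy": 0,"wz": 0},{"gripper": 1,"dx": -0.1,"dy": 0.1,"dz": 10,"wx": 0,"wy": 0,"wz": 0},{"gripper": 1,"dx": -0.1,"dy": 0.1,"dz": 11.8,"wx": 0,"wy": 0,"wz": 0},{"gripper": 1,"dx": -0.1,"dy": 0.1,"dz": 11.8,"wx": 0,"wy": 0,"wz": 0},{"gripper": 0.5,"dx": -0.1,"dy": 0.1,"dz": 11.8,"wx": 0,"wy": 0,"wz": 0},{"gripper": 0.3,"dx": -0.1,"dy": 0.1,"dz": 11.8,"wx": 0,"wy": 0,"wz": 0},{"gripper": 0.1,"dx": -0.1,"dy": 0.1,"dz": 11.8,"wx": 0,"wy": 0,"wz": 0},{"gripper": 0,"dx": -0.1,"dy": 0.1,"dz": 11.8,"wx": 0,"wy": 0,"wz": 0},{"gripper": 0,"dx": -0.1,"dy": 0.1,"dz": 11.8,"wx": 0,"wy": 0,"wz": 0},{"gripper": 0,"dx": -0.1,"dy": 0.1,"dz": 11.8,"wx": 0,"wy": 0,"wz": 0},{"gripper": 0,"dx": -0.1,"dy": 0.1,"dz": 11.8,"wx": 0,"wy": 0,"wz": 0},{"gripper": 0,"dx": -0.1,"dy": 0.1,"dz": 11.8,"wx": 0,"wy": 0,"wz": 0}]'

```text
time: 11.05
tcp_pos: [0.4957, -0.2581, 0.127]
ee_rot: [-3.141, 0.002, 1.5]
force: [-1.2, 1.3, 6.6]
gripper_width: 0.013
```

```bash
python3 - <<'E'
from h import *
s=arm.get_state();print(s["time"],s["tcp_pos"],s["ee_rot"],s["force"],s["gripper_width"])
E
```

```text
11.05 [ 0.49573947 -0.25809633  0.12699811] [-3.14142459e+00  1.98255786e-03  1.49998295e+00] [-1.19208017  1.32184593  6.60711786] 0.013006565868153061
```

>>> jog_arm --deltas '[{"gripper": 0,"dx": 0,"dy": 0,"dz": -0.4,"wx": 0,"wy": 0,"wz": 0},{"gripper": 0,"dx": 0,"dy": 0,"dz": -1,"wx": 0,"wy": 0,"wz": 0},{"gripper": 0,"dx": 0,"dy": 0,"dz": -2,"wx": 0,"wy": 0,"wz": 0},{"gripper": 0,"dx": 0,"dy": 0,"dz": -3.2,"wx": 0,"wy": 0,"wz": 0},{"gripper": 0,"dx": 0,"dy": 0,"dz": -4.7,"wx": 0,"wy": 0,"wz": 0},{"gripper": 0,"dx": 0,"dy": 0,"dz": -6.2,"wx": 0,"wy": 0,"wz": 0},{"gripper": 0,"dx": 0,"dy": 0,"dz": -7.7,"wx": 0,"wy": 0,"wz": 0},{"gripper": 0,"dx": 0,"dy": 0,"dz": -9.2,"wx": 0,"wy": 0,"wz": 0},{"gripper": 0,"dx": 0,"dy": 0,"dz": -10.5,"wx": 0,"wy": 0,"wz": 0},{"gripper": 0,"dx": 0,"dy": 0,"dz": -11.5,"wx": 0,"wy": 0,"wz": 0},{"gripper": 0,"dx": 0,"dy": 0,"dz": -12,"wx": 0,"wy": 0,"wz": 0},{"gripper": 0,"dx": 0,"dy": 0,"dz": -12,"wx": 0,"wy": 0,"wz": 0}]'

```text
time: 12.05
tcp_pos: [0.4963, -0.2582, 0.2485]
ee_rot: [3.139, 0.003, 1.5]
force: [0.1, -0.2, -5.0]
gripper_width: 0.0132
```

```bash
python3 look.py 8; python3 - <<'E'
from h import *
f=imaging.grab_frame("top"); cv2.imwrite("pics/t8.png",f["color"])
f=imaging.grab_frame("scene"); cv2.imwrite("pics/sf8.png",f["color"])
print(dpose([.494,.216,.247],[np.pi,0,np.radians(99.3)]))
E
```

```text
12.05 [ 0.49629474 -0.25821614  0.24845705] [3.13920944e+00 2.56483323e-03 1.49994977e+00] [ 0.05389828 -0.16174078 -4.99783061] [ 0.004  0.022 -0.007  0.03  -0.003 -0.016  0.008]
(array([47.22, -3.47, -0.16]), array([ -0.13,   0.07, -13.36]))
```

View pics/t8.png

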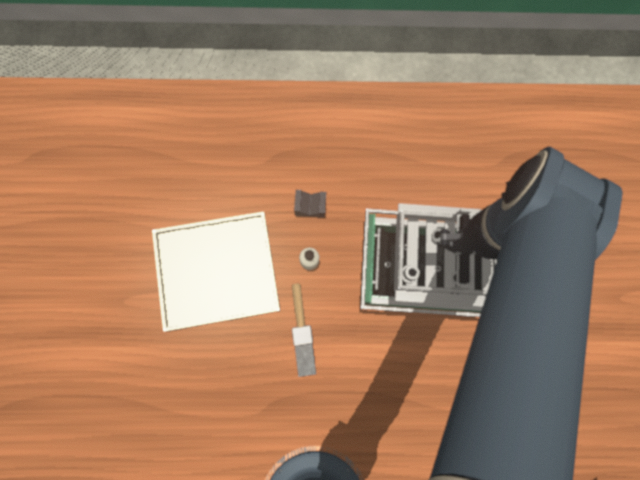

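View pics/sf8.png

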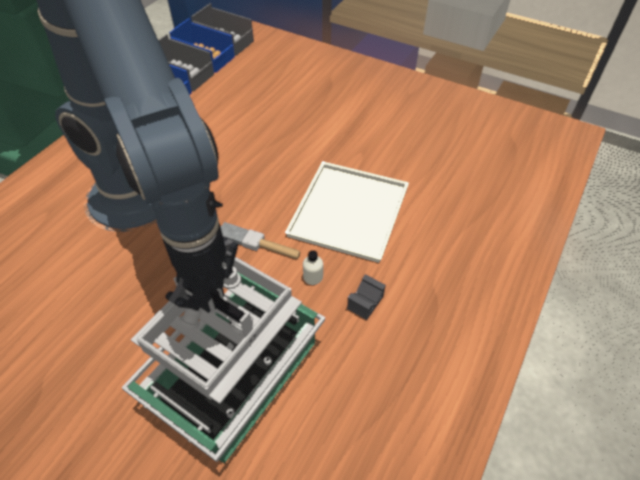

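View pics/w8.png

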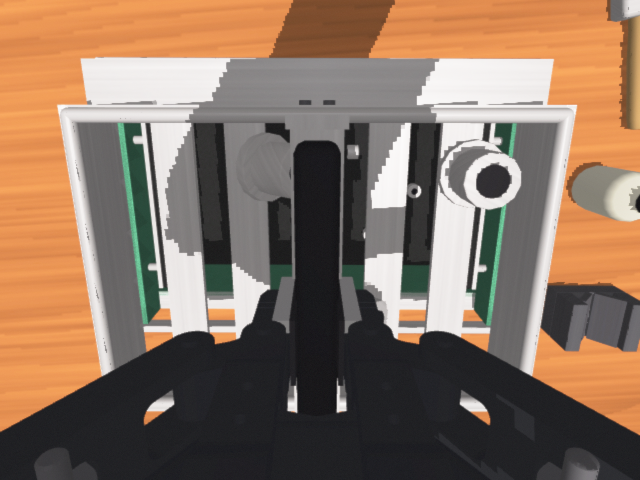

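>>> jog_arm --deltas '[{"gripper": 0,"dx": 0.6,"dy": 0,"dz": 0,"wx": 0,"wy": 0,"wz": -0.2},{"gripper": 0,"dx": 1.8,"dy": -0.1,"dz": 0,"wx": 0,"wy": 0,"wz": -0.5},{"gripper": 0,"dx": 3.6,"dy": -0.3,"dz": 0,"wx": 0,"wy": 0,"wz": -1},{"gripper": 0,"dx": 6,"dy": -0.4,"dz": 0,"wx": 0,"wy": 0,"wz": -1.7},{"gripper": 0,"dx": 8.8,"dy": -0.6,"dz": 0,"wx": 0,"wy": 0,"wz": -2.5},{"gripper": 0,"dx": 11.8,"dy": -0.9,"dz": 0,"wx": 0,"wy": 0,"wz": -3.4},{"gripper": 0,"dx": 14.8,"dy": -1.1,"dz": 0,"wx": 0,"wy": 0,"wz": -4.2},{"gripper": 0,"dx": 17.8,"dy": -1.3,"dz": 0,"wx": 0,"wy": 0,"wz": -5.1},{"gripper": 0,"dx": 20.8,"dy": -1.5,"dz": 0,"wx": 0,"wy": 0,"wz": -5.9},{"gripper": 0,"dx": 23.8,"dy": -1.7,"dz": 0,"wx": 0,"wy": 0,"wz": -6.8},{"gripper": 0,"dx": 26.8,"dy": -2,"dz": 0,"wx": 0,"wy": 0,"wz": -7.6},{"gripper": 0,"dx": 29.8,"dy": -2.2,"dz": 0,"wx": 0,"wy": 0,"wz": -8.5},{"gripper": 0,"dx": 32.8,"dy": -2.4,"dz": 0,"wx": 0,"wy": 0,"wz": -9.3},{"gripper": 0,"dx": 35.6,"dy": -2.6,"dz": 0,"wx": 0,"wy": 0,"wz": -10.1},{"gripper": 0,"dx": 38.2,"dy": -2.8,"dz": 0,"wx": 0,"wy": 0,"wz": -10.9},{"gripper": 0,"dx": 40.6,"dy": -3,"dz": 0,"wx": 0,"wy": 0,"wz": -11.5},{"gripper": 0,"dx": 42.8,"dy": -3.2,"dz": 0,"wx": 0,"wy": 0,"wz": -12.2},{"gripper": 0,"dx": 44.6,"dy": -3.3,"dz": 0,"wx": 0,"wy": 0,"wz": -12.7},{"gripper": 0,"dx": 46,"dy": -3.4,"dz": 0,"wx": 0,"wy": 0,"wz": -13.1},{"gripper": 0,"dx": 46.8,"dy": -3.5,"dz": 0,"wx": 0,"wy": 0,"wz": -13.4}]'

```text
time: 13.92
tcp_pos: [0.4928, 0.2142, 0.2452]
ee_rot: [-3.139, 0.001, 1.737]
force: [-0.7, 0.7, -5.6]
gripper_width: 0.0128
```

```bash
python3 look.py 9; python3 - <<'E'
from h import *
f=imaging.grab_frame("top"); cv2.imwrite("pics/t9.png",f["color"])
f=imaging.grab_frame("scene"); cv2.imwrite("pics/sf9.png",f["color"])
print(dpose([.494,.216,.247],[np.pi,0,np.radians(99.3)]))
E
```

```text
13.9167 [0.49276678 0.21422393 0.24516597] [-3.13873513e+00  5.21221695e-04  1.73694619e+00] [-0.70282384  0.70093253 -5.60744328] [-0.088  0.047 -0.03  -0.062  0.019  0.027 -0.092]
(array([ 0.55,  0.14, -0.17]), array([-0.17,  0.13, -0.04]))
```

View pics/w9.png

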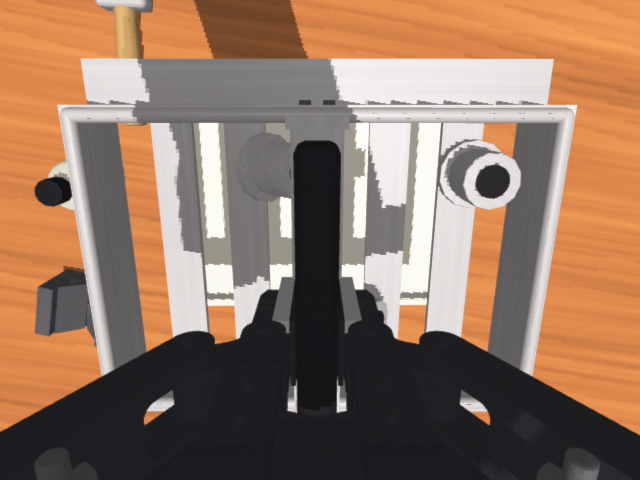

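View pics/sf9.png

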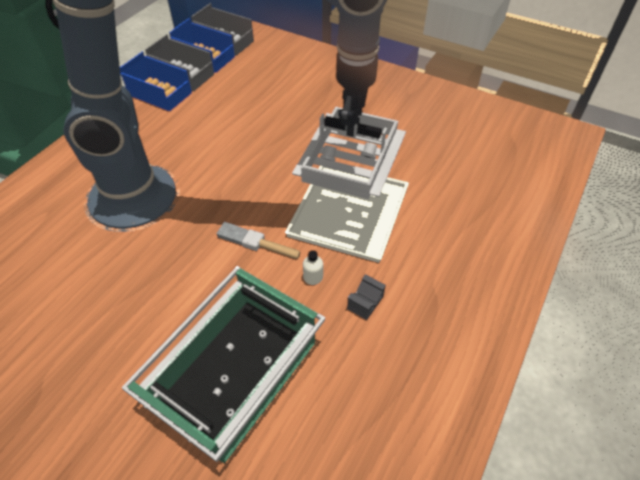

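View pics/t9.png

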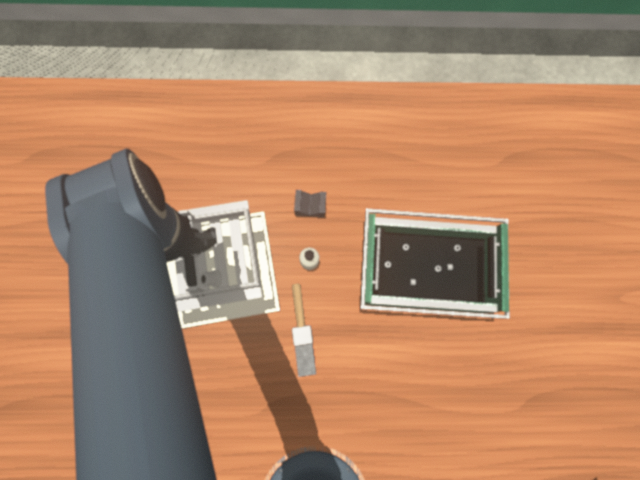

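>>> jog_arm --deltas '[{"gripper": 0,"dx": 0.3,"dy": 0.1,"dz": 0.6,"wx": 0,"wy": 0,"wz": 0},{"gripper": 0,"dx": 0.3,"dy": 0.1,"dz": 1.8,"wx": 0,"wy": 0,"wz": 0},{"gripper": 0,"dx": 0.3,"dy": 0.1,"dz": 3.3,"wx": 0,"wy": 0,"wz": 0},{"gripper": 0,"dx": 0.3,"dy": 0.1,"dz": 5.1,"wx": 0,"wy": 0,"wz": 0},{"gripper": 0,"dx": 0.3,"dy": 0.1,"dz": 6.9,"wx": 0,"wy": 0,"wz": 0},{"gripper": 0,"dx": 0.3,"dy": 0.1,"dz": 8.7,"wx": 0,"wy": 0,"wz": 0},{"gripper": 0,"dx": 0.3,"dy": 0.1,"dz": 10.5,"wx": 0,"wy": 0,"wz": 0},{"gripper": 0,"dx": 0.3,"dy": 0.1,"dz": 12,"wx": 0,"wy": 0,"wz": 0},{"gripper": 0,"dx": 0.3,"dy": 0.1,"dz": 13.2,"wx": 0,"wy": 0,"wz": 0},{"gripper": 0,"dx": 0.3,"dy": 0.1,"dz": 14,"wx": 0,"wy": 0,"wz": 0},{"gripper": 0,"dx": 0.3,"dy": 0.1,"dz": 14.2,"wx": 0,"wy": 0,"wz": 0},{"gripper": 0,"dx": 0.3,"dy": 0.1,"dz": 14.2,"wx": 0,"wy": 0,"wz": 0}]'

```text
time: 15.12
tcp_pos: [0.4937, 0.2124, 0.1029]
ee_rot: [-3.138, 0.003, 1.731]
force: [-0.7, -0.4, -5.1]
gripper_width: 0.013
```

```bash
python3 look.py 10; python3 - <<'E'
from h import *
f=imaging.grab_frame("top"); a=f["color"][195:345,135:300]; 
b=imaging.grab_frame("scene")["color"][120:280,265:430]
cv2.imwrite("pics/ts10.png",np.hstack([cv2.resize(a,(400,400),interpolation=cv2.INTER_CUBIC),cv2.resize(b,(400,400),interpolation=cv2.INTER_CUBIC)]))
E
```

```text
15.1167 [0.49369972 0.21239887 0.10285884] [-3.13790430e+00  2.84104662e-03  1.73123014e+00] [-0.71802176 -0.35852179 -5.09368613] [-0.004 -0.021 -0.002 -0.017  0.002  0.008 -0.002]
```

View pics/w10.png

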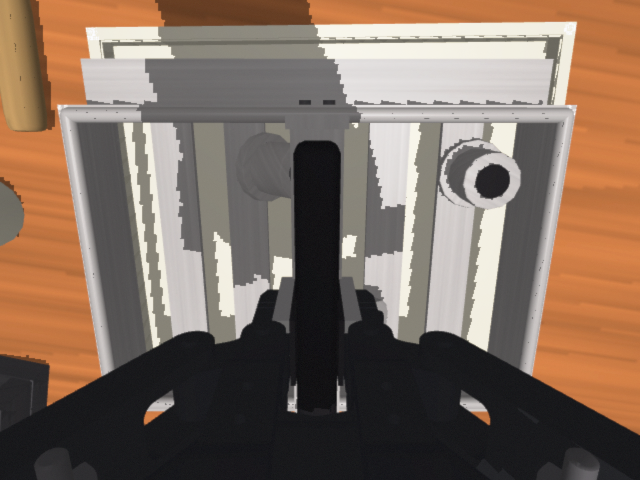

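View pics/ts10.png

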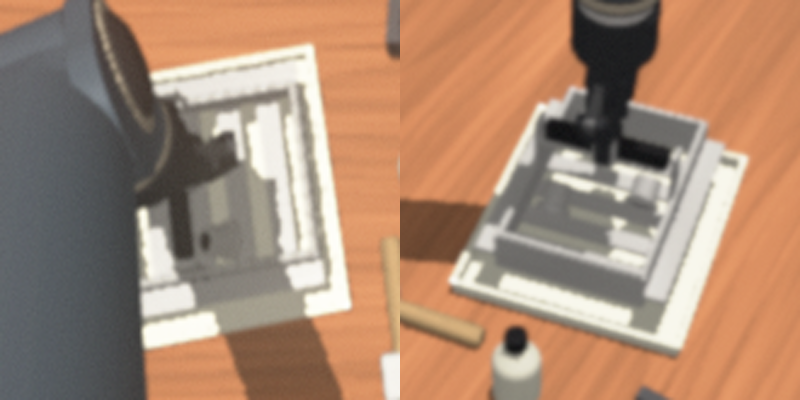

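```bash
python3 - <<'E'
from h import *
f=imaging.grab_frame("wrist")
s=arm.get_state();print(s["time"],s["tcp_pos"],s["ee_rot"])
c=cam(f,np.array([0.49369972,0.21239887,0.10285884]),[-3.13790430,2.84e-03,1.73123])
a=ray(c,88,27,.016);b=ray(c,576,23,.016);d=b-a;L=np.linalg.norm(d);u=d/L;yaw=np.arctan2(u[1],u[0])
n=np.array([u[1],-u[0],0]);ctr=(a+b)/2+.111*n
print(a,b,L,np.degrees(yaw),ctr)
for t in (ctr,[.4934,.2162]): print(dpose([t[0],t[1],.0735],[np.pi,0,np.radians(99.3)]))
E
```

```text
15.3667 [0.49427335 0.21336892 0.10412163] [-3.14038563e+00  1.63018709e-03  1.73229060e+00]
[0.40199393 0.07619952 0.016     ] [0.35952596 0.32588126 0.016     ] 0.2532676446015856 99.65296939389036 [0.49018835 0.2196529  0.016     ]
(array([ 0.69, -0.3 ,  3.06]), array([-0.07,  0.09, -0.05]))
(array([ 0.3 , -0.04,  3.06]), array([-0.07,  0.09, -0.05]))
```

>>> jog_arm --deltas '[{"gripper": 0,"dx": 0.2,"dy": -0.1,"dz": 0.4,"wx": 0,"wy": 0,"wz": -0.1},{"gripper": 0,"dx": 0.4,"dy": -0.1,"dz": 1,"wx": 0,"wy": 0,"wz": -0.1},{"gripper": 0,"dx": 0.5,"dy": -0.1,"dz": 1.6,"wx": 0,"wy": 0,"wz": -0.1},{"gripper": 0,"dx": 0.5,"dy": -0.1,"dz": 2.1,"wx": 0,"wy": 0,"wz": -0.1},{"gripper": 0,"dx": 0.5,"dy": -0.1,"dz": 2.5,"wx": 0,"wy": 0,"wz": -0.1},{"gripper": 0,"dx": 0.5,"dy": -0.1,"dz": 2.8,"wx": 0,"wy": 0,"wz": -0.1},{"gripper": 0,"dx": 0.5,"dy": -0.1,"dz": 2.9,"wx": 0,"wy": 0,"wz": -0.1},{"gripper": 0,"dx": 0.5,"dy": -0.1,"dz": 2.9,"wx": 0,"wy": 0,"wz": -0.1}]'

```text
time: 16.03
tcp_pos: [0.4924, 0.2179, 0.0748]
ee_rot: [-3.14, 0.002, 1.734]
force: [-0.7, 0.2, -4.3]
gripper_width: 0.013
```

>>> jog_arm --deltas '[{"gripper": 0,"dx": 0,"dy": 0,"dz": 0.1,"wx": 0,"wy": 0,"wz": 0},{"gripper": 0,"dx": 0,"dy": 0,"dz": 0.2,"wx": 0,"wy": 0,"wz": 0},{"gripper": 0,"dx": 0,"dy": 0,"dz": 0.3,"wx": 0,"wy": 0,"wz": 0},{"gripper": 0,"dx": 0,"dy": 0,"dz": 0.3,"wx": 0,"wy": 0,"wz": 0}]'

```text
time: 16.37
tcp_pos: [0.4924, 0.2178, 0.0717]
ee_rot: [-3.14, 0.002, 1.734]
force: [-0.0, 0.2, -5.0]
gripper_width: 0.0133
```

>>> jog_arm --deltas '[{"gripper": 0,"dx": 0,"dy": 0,"dz": 0.1,"wx": 0,"wy": 0,"wz": 0},{"gripper": 0,"dx": 0,"dy": 0,"dz": 0.2,"wx": 0,"wy": 0,"wz": 0},{"gripper": 0,"dx": 0,"dy": 0,"dz": 0.2,"wx": 0,"wy": 0,"wz": 0}]'

```text
time: 16.62
tcp_pos: [0.4925, 0.2179, 0.07]
ee_rot: [-3.14, 0.002, 1.734]
force: [-2.2, 0.3, -1.4]
gripper_width: 0.0129
```

>>> jog_arm --deltas '[{"gripper": 0,"dx": 0,"dy": 0,"dz": 0.1,"wx": 0,"wy": 0,"wz": 0},{"gripper": 0,"dx": 0,"dy": 0,"dz": 0.1,"wx": 0,"wy": 0,"wz": 0}]'

```text
time: 16.78
tcp_pos: [0.4925, 0.2179, 0.07]
ee_rot: [-3.14, 0.001, 1.734]
force: [-3.5, -1.9, 4.7]
gripper_width: 0.0129
```

>>> jog_arm --deltas '[{"gripper": 0.2,"dx": 0,"dy": 0,"dz": 0,"wx": 0,"wy": 0,"wz": 0},{"gripper": 0.5,"dx": 0,"dy": 0,"dz": 0,"wx": 0,"wy": 0,"wz": 0},{"gripper": 1,"dx": 0,"dy": 0,"dz": 0,"wx": 0,"wy": 0,"wz": 0},{"gripper": 1,"dx": 0,"dy": 0,"dz": 0,"wx": 0,"wy": 0,"wz": 0},{"gripper": 1,"dx": 0,"dy": 0,"dz": 0,"wx": 0,"wy": 0,"wz": 0},{"gripper": 1,"dx": 0,"dy": 0,"dz": -2,"wx": 0,"wy": 0,"wz": 0},{"gripper": 1,"dx": 0,"dy": 0,"dz": -5,"wx": 0,"wy": 0,"wz": 0},{"gripper": 1,"dx": 0,"dy": 0,"dz": -9,"wx": 0,"wy": 0,"wz": 0},{"gripper": 1,"dx": 0,"dy": 0,"dz": -13,"wx": 0,"wy": 0,"wz": 0},{"gripper": 1,"dx": 0,"dy": 0,"dz": -16,"wx": 0,"wy": 0,"wz": 0},{"gripper": 1,"dx": 0,"dy": 0,"dz": -18,"wx": 0,"wy": 0,"wz": 0},{"gripper": 1,"dx": 0,"dy": 0,"dz": -18,"wx": 0,"wy": 0,"wz": 0},{"gripper": 1,"dx": 0,"dy": 0,"dz": -18,"wx": 0,"wy": 0,"wz": 0}]'

```text
time: 17.87
tcp_pos: [0.4932, 0.2184, 0.2511]
ee_rot: [3.141, 0.0, 1.734]
force: [-0.4, -0.9, -1.1]
gripper_width: 0.0853
```

```bash
python3 look.py 11; python3 - <<'E'
from h import *
f=imaging.grab_frame("top"); cv2.imwrite("pics/t11.png",f["color"])
f=imaging.grab_frame("scene"); cv2.imwrite("pics/sf11.png",f["color"])
E
```

```text
17.8667 [0.49322714 0.21844038 0.25110862] [3.14081788e+00 2.89035699e-04 1.73359272e+00] [-0.39057597 -0.87194901 -1.08645215] [ 0.002  0.033 -0.005  0.048  0.    -0.003 -0.001]
```

View pics/w11.png

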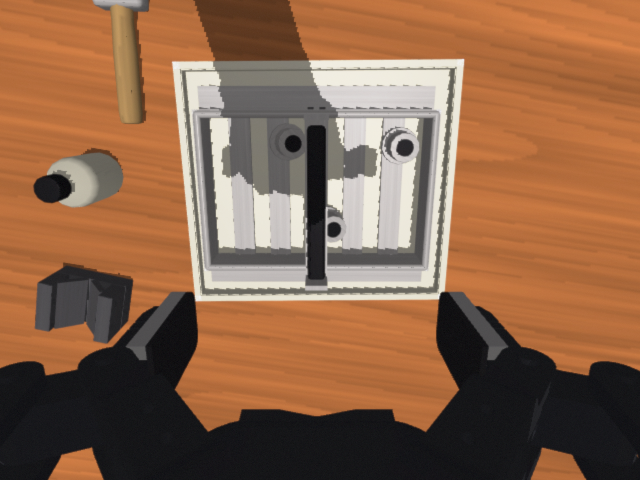

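View pics/t11.png

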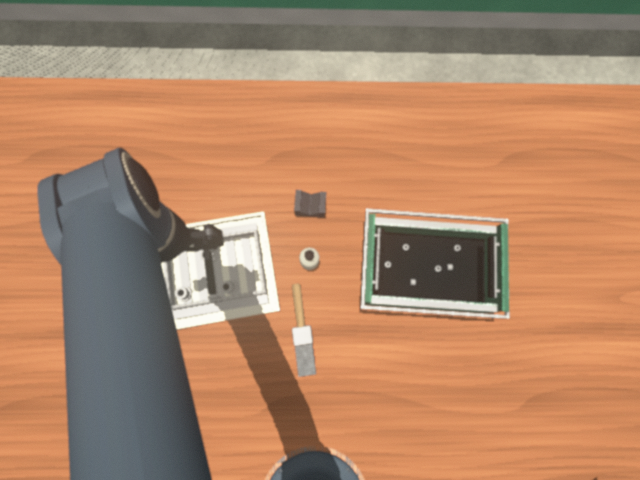

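View pics/sf11.png

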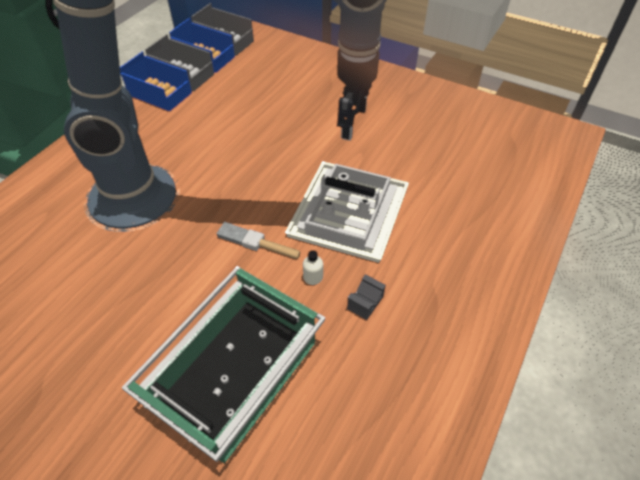

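```bash
python3 -c "
from workcell import job
print(job.sign_off())"
```

```text
the job is handed in; nothing more can be done
None
```

The sieve is in the white tray with all three bushes in it, all six spacers are on the catch box floor, and I have handed the job in. The last reading was at 17.9 s.

- **Buffers:** I pushed the sieve gently against the left buffer, then the right. Wrist force peaked at about 8 N left and 6.4 N right, of which roughly 2 N was rail friction. Those are readings at the ends of moves. I did not measure buffer force directly or read it during the shaking, but the shaking commands stopped short of the contact points I had felt.
- **Shaking:** I shook it twice on the rails, then let go and looked. Wrist views at two heights put all six spacers at box-floor level. Two bushes had tipped over inside the sieve but stayed in it.
- **Placing:** I gripped it again, lifted it level, turned it about 13° to match the tray and set it down with about 5 N on the wrist, then opened the gripper and backed off.

**Last pictures:** They show six spacers in the box and three bushes standing in the sieve. The sieve looks flat inside the tray walls, and the bottle, vee block and brush look unmoved. The gripper is open and well clear.

**Disagreements:** The cameras gave tray centres up to about 6 mm apart, so I set down on an average of them; the allowance is 22 mm. The felt buffer-to-buffer travel came out near 19 mm against the stated 18 mm, which I put down to slight tilt in the grip.

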